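# Put away the small tableware at the pantry bar

## Robot

A 7-joint arm with a two-finger parallel gripper is mounted at the origin on the work surface. World frame = base frame: x ahead of the robot, y to its left, z up, the work surface at z = 0. Lengths are in m, angles in rad, forces in N, time in s.
With the tool pointing down it reaches from about 0.425 to 0.925 m from the base axis. Payload 6.8 kg.
Tool frame: the origin (TCP) lies at the very end of the fingers, on their centre line; the grasp point (between the pads) lies 19 mm behind it; z points along the fingers, y is the line along which they close (so a half turn about z gives the same grasp; the last joint's range is limited). The gripper opens to 85 mm and grips with 20 to 120 N. Pads are 22 mm wide; open, the fingers measure 114 mm over their backs; the gripper's body (76 mm by 85 mm) begins 54 mm behind the grasp point. The pads swing forward as they close: fully open they stand 13 mm farther back than shut.
Start: joints at [-1.242, 0.477, 0.022, 1.555, -0.011, 1.109, -0.083], TCP at [0.286, 0.612, 0.231] pointing down, gripper open.
Joint ranges: [-2.96, 2.96], [-0.34, 2.1], [-1.41, 1.46], [0.24, 2.44], [-1.37, 4.51], [0.17, 1.92], [-2.96, 2.96]. Speed limits (rad/s): [2.39, 2.39, 3.14, 3.14, 3.14, 3.14, 3.14].

## Interface

Orientations are given as a rotation vector (axis times angle).
In Python, from bench import get_obs, grab_frame, hand_in gives the robot as it stands.
- The arm moves only by the tool drive_tool, never from a script. Its argument "rows" is a list of rows, each an object with "offset": the shift along the tool's x, y, z as a fraction of full scale, a list of three; "rotation": the turn, a rotation vector about the tool's x, y, z as a fraction of full scale, a list of three; "claw": the opening, from 0 (shut) to 1 (fully open). In form: [{"offset": [tx, ty, tz], "rotation": [wx, wy, wz], "claw": claw}, ...]. A call has 1 to 20 rows; each row is the pose to reach, as a shift and turn from the pose commanded when the call began, along the tool's axes at that moment; what a row does not reach only later rows make up. Full scale, the value 1, is 0.15 m for a shift and 2 rad for a turn. A row lasts 1/12 s, in which the tool goes at most 41.7 mm and 7.16 degrees, less where a joint would pass 70% of its speed; a pose out of reach is approached as far as the arm can. A call with a number of a shift or a turn outside -1 to 1 is refused whole. A call with a gripper value outside its range is refused whole. The fingers move at their own pace and stop on an object; "force" is the grip in N (left out, the last holds). Time passes only in rows, so rows that repeat a pose let the fingers close. It gives the time, the measured TCP pose, the force, the opening and the grip force at its end, in the units of the state.
- get_obs(): the state, without advancing time (a new reading comes with each control period).
- grab_frame(name): name is "scene" or "top"; returns a dict with "frame" (420x560x3 uint8, red, green, blue), "z_map" (420x560 float32, m along the optical axis (not along the pixel's ray), 0 where there is no reading), "vfov" (degrees; the focal length in pixels is half the picture's height over the tangent of half this angle, whatever the lens; pixels are square), "cx", "cy" (the principal point, pixels), "R" (3x3) and "t" (3): a world point X has camera coordinates R X + t. Camera axes: x right, y down, z forward; pixel columns grow to the right and rows downward; lengths in m; the calibration is good to about 2 mm. A picture is of the moment at which its call begins.
- hand_in(): hands the job in; it is judged then, once.
The state is a dict: "clock": time; "joints": joint angles; "qvel": joint speeds; "tau": joint torques, N m; "tcp_pos": TCP position; "orientation": TCP orientation; "contact_force": force on the tool from outside, world axes, zero at the start; "moment": the same for the moment, N m; "grip_width": finger opening in m; "gripper_force": force on a finger pad.
Only numpy, scipy, OpenCV 4.12 (cv2) and the standard library are available. Lean on these libraries where they do the work, as an engineer would, in place of code of your own. Each camera call takes 0.05 s, during which the arm holds its last target. There are 200 camera calls.

## Task

Sort the small things left on the bar after dinner: the salt and pepper shakers into the steel tray and the two napkin rings into the wooden tray, one to each bay, and the amber tealight holder into the middle of the blue saucer. Set each one down gently, never dropping it, standing upright and flat on the floor of its place; leave the green vase and the jigger as they stand.

Things in the scene. Friction and masses are not known exactly. Their poses are not given: they have to be found in the camera images.
- salt: Salt shaker: white ceramic cylinder, 40 mm in diameter up to 50 mm, with a bright steel cap; 70 mm tall in all; about 130 g; stands upright. Origin: centre of its underside, z up.
- pepper: Pepper shaker: dark brown wooden cylinder, 40 mm in diameter up to 50 mm, with a dark steel cap; 70 mm tall in all; about 130 g; stands upright. Origin: centre of its underside, z up.
- ring_brass: Napkin ring of yellow brass: a tube 44 mm in outer diameter, 38 mm inside, 40 mm tall, about 60 g, standing on end with its hole upward. Origin: centre of its underside, z up.
- ring_red: Napkin ring of red lacquered metal: a tube 44 mm in outer diameter, 38 mm inside, 40 mm tall, about 60 g, standing on end with its hole upward. Origin: centre of its underside, z up.
- tealight: Tealight holder: straight amber glass cup 54 mm in diameter and 55 mm tall, with a white tealight inside (one piece with it), about 160 g; stands upright. Origin: centre of its underside, z up.
- steel_tray: Polished steel tray, fixed to the counter, 164 x 80 mm and 14 mm high over its rim, with a 4 mm floor, 4 mm walls and one cross wall (as high as the rim) that parts it into two bays of 76 x 72 mm. Origin: centre of its underside, z up, x along its long side. The bay centres lie at x = +40 and -40 mm (y = 0), their floor at z = 4 mm.
- wood_tray: Mid-brown wooden tray, fixed to the counter, 164 x 80 mm and 14 mm high over its rim, with a 4 mm floor, 4 mm walls and one cross wall (as high as the rim) that parts it into two bays of 76 x 72 mm. Origin: centre of its underside, z up, x along its long side. The bay centres lie at x = +40 and -40 mm (y = 0), their floor at z = 4 mm.
- saucer: Blue ceramic saucer, round, fixed to the counter: 92 mm in diameter at the rim (80 mm at the foot), 12 mm high, with a 4 mm floor; inside it is about 76 mm wide at the floor and 84 mm at the rim. Origin: centre of its underside, z up.
- vase: Bystander, leave alone: small green glass bud vase, 50 mm in diameter at its belly, narrow neck, 68 mm tall, loose. Origin: centre of its underside, z up.
- jigger: Bystander, leave alone: steel bar jigger of hourglass shape, 40 mm in diameter at the foot, 68 mm tall, loose. Origin: centre of its underside, z up.
Mind the look-alikes: they are no part of the job. What is shaped like the wood_tray but pink is not meant.

How it is judged:
At the end, for the whole second after the job is handed in: Shakers in steel tray, rings in wooden tray, one per bay, within 20 mm of its centre in x and y; tealight holder within 18 mm of the saucer's centre; all upright (0.12 rad), undersides under 8 mm above that of tray or saucer, at rest; vase and jigger upright, moved under 15 mm (z of salt in the frame of steel_tray between 0 and 0.008 m and angle between each of salt, pepper, ring_brass, ring_red, tealight, vase, jigger's own z axis and vertical below 0.12 rad and linear speed of each of salt, pepper, ring_brass, ring_red, tealight below 0.02 m/s and angular speed of each of salt, pepper, ring_brass, ring_red, tealight below 0.3 rad/s and z of pepper in the frame of steel_tray between 0 and 0.008 m and ((x of salt in the frame of steel_tray between 0.02 and 0.06 m and y of salt in the frame of steel_tray between -0.02 and 0.02 m and x of pepper in the frame of steel_tray between -0.06 and -0.02 m and y of pepper in the frame of steel_tray between -0.02 and 0.02 m) or (x of salt in the frame of steel_tray between -0.06 and -0.02 m and y of salt in the frame of steel_tray between -0.02 and 0.02 m and x of pepper in the frame of steel_tray between 0.02 and 0.06 m and y of pepper in the frame of steel_tray between -0.02 and 0.02 m)) and z of ring_brass in the frame of wood_tray between 0 and 0.008 m and z of ring_red in the frame of wood_tray between 0 and 0.008 m and ((x of ring_brass in the frame of wood_tray between 0.02 and 0.06 m and y of ring_brass in the frame of wood_tray between -0.02 and 0.02 m and x of ring_red in the frame of wood_tray between -0.06 and -0.02 m and y of ring_red in the frame of wood_tray between -0.02 and 0.02 m) or (x of ring_brass in the frame of wood_tray between -0.06 and -0.02 m and y of ring_brass in the frame of wood_tray between -0.02 and 0.02 m and x of ring_red in the frame of wood_tray between 0.02 and 0.06 m and y of ring_red in the frame of wood_tray between -0.02 and 0.02 m)) and z of tealight in the frame of saucer between 0 and 0.008 m and horizontal distance between tealight and saucer below 0.018 m and distance of each of vase, jigger from where it was at the start of the episode below 0.015 m); the robot touches nothing.
It fails at once if the vase is moved by more than 15 mm or tipped over (distance of vase from where it was at the start of the episode above 0.015 m or angle between vase's own z axis and vertical above 0.3 rad).
It fails at once if the jigger is moved by more than 15 mm or tipped over (distance of jigger from where it was at the start of the episode above 0.015 m or angle between jigger's own z axis and vertical above 0.3 rad).
It fails at once if one of the five things is dropped or thrown: touching nothing while its underside is more than 25 mm above the counter ((contact force between ring_brass and anything else below 0.02 N and height (world z) of ring_brass above 0.025 m) or (contact force between ring_red and anything else below 0.02 N and height (world z) of ring_red above 0.025 m) or (contact force between salt and anything else below 0.02 N and height (world z) of salt above 0.025 m) or (contact force between pepper and anything else below 0.02 N and height (world z) of pepper above 0.025 m) or (contact force between tealight and anything else below 0.02 N and height (world z) of tealight above 0.025 m)).
It also fails if it takes over 128 s, if anything falls off the work surface, if the arm or the gripper's body presses on something with over 40 N, if the wrist force passes 120 N, or if a joint passes its speed limit or range.

## Working session

There is one attempt and no reset: what is moved stays moved. The work goes in short steps, Python scripts to look and compute and a tool call to move; the robot and the scene stay as the last step left them, time stands still between calls to the robot, and variables do not carry over. Pictures are saved under pics/ and viewed, at most 14 in all, crops included, and the job is handed in when it is done.

Besides the shell and the picture viewer there is one more tool, called after "Call:" as name(argument=value, ...) on one line, values as JSON. drive_tool: Moves the arm, as the interface text tells. Its arguments: {"type":"object","properties":{"rows":{"type":"array","items":{"type":"object","properties":{"offset":{"type":"array","items":{"type":"number"}},"rotation":{"type":"array","items":{"type":"number"}},"claw":{"type":"number"}}}},"force":{"type":"number"}},"required":["rows"]}

```bash
ls; mkdir -p pics; python3 - <<'E'
from bench import *
import cv2,numpy as np
o=get_obs();print({k:np.round(v,3).tolist() for k,v in o.items()})
for n in("scene","top"):
    f=grab_frame(n);cv2.imwrite(f"pics/{n}0.png",f["frame"][:,:,::-1])
    np.savez(f"{n}0.npz",**f);print(n,f["vfov"],f["cx"],f["cy"],f["R"].round(3).tolist(),f["t"].round(3))
E
```

```text
pics
{'clock': 0.0, 'joints': [-1.242, 0.478, 0.022, 1.556, -0.011, 1.109, -0.083], 'qvel': [-0.002, -0.001, 0.0, -0.0, 0.001, -0.0, 0.001], 'tau': [0.0, -59.647, 1.608, -28.12, 0.013, 0.01, 0.0], 'tcp_pos': [0.285, 0.611, 0.23], 'orientation': [-0.681, -3.067, 0.003], 'contact_force': [0.538, 0.175, 0.579], 'moment': [-0.034, -0.002, 0.028], 'gripper_force': 0.0, 'grip_width': 0.085}
scene 54.523484429832486 275.304503343878 199.0018787021844 [[-0.194, 0.981, 0.019], [0.65, 0.143, -0.746], [-0.735, -0.133, -0.665]] [ 0.121 -0.33   1.312]
top 50.9552855684746 279.00208001876956 207.3889910994839 [[0.019, -1.0, -0.008], [-0.999, -0.018, -0.048], [0.048, 0.009, -0.999]] [-0.006  0.568  0.925]
```

View pics/scene0.png

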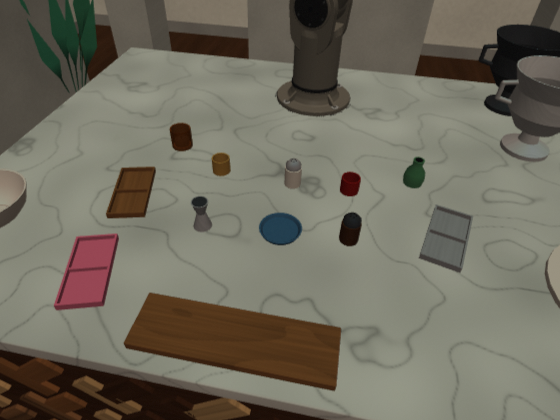

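View pics/top0.png

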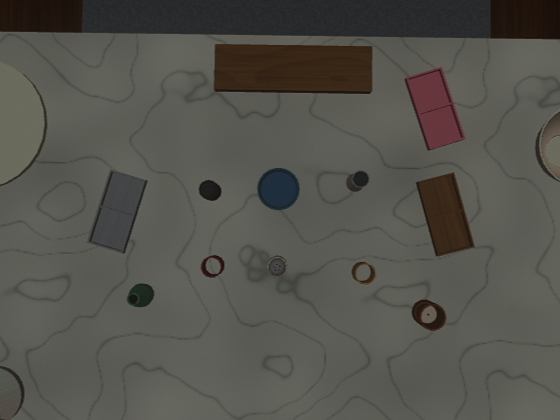

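The scene view shows tealight (181,137), brass ring (221,164), salt (293,173), red ring (350,184), pepper (350,228), saucer (280,229), steel tray (447,237), vase (414,173) and jigger (202,214). In the top view the tray-like candidates are brown (445,214), pink (433,108) and the cutting board (293,68). The brown one at (445,214) is the wood_tray: it has two bays and is mid-brown. Next I'll measure and enlarge it.

```bash
cat > h.py <<'E'
import numpy as np,cv2
def load(n):
    f=dict(np.load(n+".npz"));f["f"]=210/np.tan(np.radians(float(f["vfov"]))/2);return f
def cloud(f):
    v,u=np.mgrid[:420,:560];z=f["z_map"].astype(float)
    c=np.stack([(u-f["cx"])/f["f"]*z,(v-f["cy"])/f["f"]*z,z],-1)
    return (c-f["t"])@f["R"]
def ray(f,u,v,h):
    d=f["R"].T@np.array([(u-f["cx"])/f["f"],(v-f["cy"])/f["f"],1]);o=-f["R"].T@f["t"]
    return o+d*(h-o[2])/d[2]
E
python3 - <<'E'
from h import *
for n in("top0","scene0"):
    f=load(n);P=cloud(f);h=P[...,2];ok=f["z_map"]>0
    print(n,"valid",ok.mean(),"table z by region",[ [round(float(np.median(h[r:r+100,c:c+100][ok[r:r+100,c:c+100]])),4) for c in range(30,500,110)] for r in(100,200,300)])
    m=(ok&(h>.0075)&(h<.12)&(P[...,0]>.25)).astype(np.uint8)
    m=cv2.morphologyEx(m,cv2.MORPH_OPEN,np.ones((2,2)))
    k,l,s,c=cv2.connectedComponentsWithStats(m)
    for i in range(1,k):
        if s[i,4]<60: continue
        q=P[l==i];top=np.percentile(q[:,2],97);t=q[(q[:,2]>top-.006)]
        (x,y),(a,b),an=cv2.minAreaRect((t[:,:2]*1000).astype(np.float32))
        print(c[i].round(),s[i,4],"top %.3f"%top,"rect ctr",round(x,1),round(y,1),"size",round(a,1),round(b,1),"ang",round(an,1),"mean",t[:,:2].mean(0).round(4),f["frame"][l==i].mean(0).round())
im=load("top0")["frame"][60:270,380:500,::-1];cv2.imwrite("pics/crop.png",np.clip(cv2.resize(im,None,fx=2.8,fy=2.8)*1.6,0,255))
E
```

```text
top0 valid 0.9958035714285715 table z by region [[-0.0001, -0.0006, -0.0004, 0.0002, -0.0004], [-0.0003, -0.0007, -0.0007, -0.0003, -0.0009], [-0.0008, -0.0008, -0.0009, -0.0008, -0.001]]
[294.  69.] 7326 top 0.021 rect ctr 720.7 -21.5 size 337.6 395.2 ang 89.9 mean [ 0.8668 -0.022 ] [55. 37. 23.]
[ 20. 125.] 4464 top 0.096 rect ctr 594.4 331.1 size 652.8 209.1 ang 60.2 mean [0.721  0.5188] [102. 102.  88.]
[437. 108.] 655 top 0.017 rect ctr 704.8 -169.6 size 170.2 461.1 ang 27.4 mean [ 0.7848 -0.3239] [92. 57. 61.]
[548. 146.] 794 top 0.070 rect ctr 588.7 -306.7 size 125.8 606.2 ang 24.0 mean [ 0.685  -0.5224] [83. 75. 65.]
[290. 175.] 77 top 0.014 rect ctr 636.8 -16.1 size 61.0 16.3 ang 53.4 mean [ 0.6376 -0.017 ] [39. 48. 54.]
[117. 213.] 558 top 0.016 rect ctr 511.0 201.2 size 388.7 162.4 ang 74.3 mean [0.5476 0.3493] [54. 53. 52.]
[360. 181.] 323 top 0.070 rect ctr 585.1 -86.0 size 31.5 202.9 ang 28.3 mean [ 0.6245 -0.1589] [44. 44. 43.]
[447. 216.] 643 top 0.016 rect ctr 518.6 -205.0 size 161.4 384.5 ang 15.6 mean [ 0.5564 -0.3515] [63. 50. 37.]
[211. 191.] 343 top 0.070 rect c
[... 1841 characters left out ...]
.1 mean [0.5719 0.3512] [86. 85. 80.]
[281. 222.] 158 top 0.012 rect ctr 599.6 4.6 size 67.1 88.5 ang 20.0 mean [0.5902 0.0022] [44. 63. 74.]
[351. 229.] 536 top 0.068 rect ctr 897.5 133.1 size 27.8 610.7 ang 86.8 mean [0.6333 0.1484] [35. 28. 23.]
[ 87. 273.] 823 top 0.014 rect ctr 983.2 -165.5 size 678.3 131.8 ang 39.8 mean [ 0.8025 -0.3215] [98. 45. 53.]
[554. 276.] 574 top 0.094 rect ctr 929.8 323.1 size 45.9 699.0 ang 54.6 mean [0.6996 0.4805] [133. 126. 111.]
[239. 341.] 12239 top 0.018 rect ctr 1011.9 -18.8 size 337.8 379.0 ang 89.9 mean [ 0.8771 -0.0121] [80. 52. 26.][ WARN:0@0.316] global loadsave.cpp:1063 imwrite_ Unsupported depth image for selected encoder is fallbacked to CV_8U.
```

View pics/crop.png

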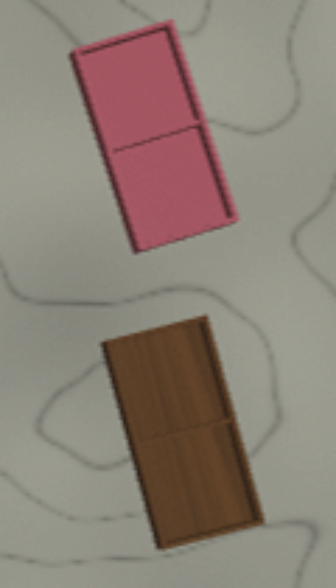

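The crop shows the pink look-alike at the top and the mid-brown two-bay tray below it, so the brown one is the wood_tray. I'll refine the measurements using robust outlines cast onto the known heights in both views.

```bash
cat > m.py <<'E'
from h import *
def castpts(f,p,h): return np.array([ray(f,u,v,h)[:2] for u,v in p])
def comp(f,uv,lo,hi,r=45):
    P=cloud(f);h=P[...,2];m=((f["z_map"]>0)&(h>lo)&(h<hi)).astype(np.uint8)
    b=np.zeros_like(m);cv2.circle(b,(int(uv[0]),int(uv[1])),r,1,-1);m&=b
    k,l,s,c=cv2.connectedComponentsWithStats(m)
    i=1+np.argmax([s[j,4] if np.hypot(*(c[j]-uv))<18 else 0 for j in range(1,k)])
    return l==i,P
def circ(f,uv,H,band=.006):
    m,P=comp(f,uv,H-band,H+.006,r=22)
    c=max(cv2.findContours(m.astype(np.uint8),0,1)[0],key=cv2.contourArea)[:,0]
    q=castpts(f,c,H);(x,y),r=cv2.minEnclosingCircle(q.astype(np.float32)*1000)
    e=cv2.fitEllipse(q.astype(np.float32)*1000) if len(q)>5 else None
    return (round(x,1),round(y,1),'d',round(2*r,1)),[np.round(z,1).tolist() for z in e]
def tray(f,mask,H=.014):
    c=max(cv2.findContours(mask.astype(np.uint8),0,1)[0],key=cv2.contourArea)[:,0]
    q=castpts(f,c,H).astype(np.float32)*1000
    return [np.round(z,1).tolist() for z in cv2.minAreaRect(q)]
E
python3 - <<'E'
from m import *
T,S=load("top0"),load("scene0")
for n,H,a,b in[("salt",.07,(278,267),(293,163)),("pepper",.07,(211,191),(351,218)),("brass",.04,(365,274),(222,160)),("red",.04,(213,267),(351,179)),("tea",.055,(430,315),(182,130)),("vase",.068,(135,299),(418,162)),("jig",.068,(360,180),(200,203))]:
    for f,p in((T,a),(S,b)):
        try: print(n,*circ(f,p,H))
        except Exception as e: print(n,"fail",e)
def hsv(f): return cv2.cvtColor(cv2.GaussianBlur(f["frame"],(3,3),0),cv2.COLOR_RGB2HSV)
def near(f,m,uv):
    k,l=cv2.connectedComponents(cv2.morphologyEx(m.astype(np.uint8),cv2.MORPH_CLOSE,np.ones((3,3))));return l==l[uv[1],uv[0]]
for nm,f,sa,wo,st in(("top",T,(278,180),(440,205),(118,200)),("scene",S,(280,230),(127,205),(440,250))):
    h=hsv(f);print(nm,h[sa[1],sa[0]],h[wo[1],wo[0]],h[st[1],st[0]])
    m=near(f,(h[...,0]>95)&(h[...,0]<125)&(h[...,1]>90),sa);print("saucer",tray(f,m,.012),cv2.minEnclosingCircle((castpts(f,np.argwhere(m)[:,::-1],.012)*1000).astype(np.float32)))
    m=near(f,(h[...,1]>105)&((h[...,0]<25)),wo);print("wood",m.sum(),tray(f,m))
    P=cloud(f)[...,2]
    m=comp(f,(118,213) if nm=="top" else (447,238),.003,.02,60)[0];print("steel",m.sum(),tray(f,m))
    m=comp(f,(445,214) if nm=="top" else (132,193),.003,.02,60)[0];print("woodz",m.sum(),tray(f,m))
E
```

```text
salt (446.2, 5.1, 'd', 29.4) [[446.2, 5.1], [24.8, 27.2], 121.2]
salt (457.3, 8.5, 'd', 28.1) [[455.9, 7.3], [20.9, 25.1], 97.6]
pepper (599.8, 147.9, 'd', 30.6) [[599.9, 148.2], [25.8, 27.4], 178.9]
pepper (608.8, 149.7, 'd', 26.5) [[608.4, 150.2], [22.8, 24.0], 67.4]
brass (434.1, -174.5, 'd', 44.0) [[434.3, -175.0], [41.6, 42.1], 111.1]
brass (440.6, -172.5, 'd', 47.8) [[440.7, -172.5], [41.8, 45.7], 118.8]
red (442.3, 140.3, 'd', 44.4) [[442.2, 140.5], [40.5, 41.0], 52.1]
red (448.7, 142.0, 'd', 48.4) [[448.1, 141.8], [41.3, 45.4], 94.2]
tea (352.2, -308.0, 'd', 54.4) [[352.0, -308.0], [51.6, 53.3], 154.4]
tea (358.7, -304.4, 'd', 58.5) [[358.8, -305.1], [51.5, 54.6], 129.0]
vase (378.2, 290.3, 'd', 26.5) [[377.9, 290.3], [23.5, 25.7], 25.2]
vase (384.1, 290.8, 'd', 28.9) [[384.1, 290.7], [24.0, 27.5], 84.4]
jig (626.2, -159.3, 'd', 35.2) [[626.1, -159.3], [33.4, 33.9], 85.4]
jig (631.2, -157.4, 'd', 37.9) [[630.6, -157.0], [33.6, 35.7], 124.4]
top [104 123  60] [ 14 144  55] [100  11  70]
saucer [[608.3, 7.3], [83.6, 81.3], 1.0] ((608.2274169921875, 7.24248743057251), 43.262489318847656)
wood 2886 [[560.3, -347.6], [161.3, 80.3], 15.5]
steel 2317 [[554.7, 349.0], [84.4, 166.1], 74.4]
woodz 2274 [[560.1, -350.2], [165.5, 87.8], 14.6]
scene [101 141  78] [ 14 172  86] [48 13 99]
saucer [[612.6, 7.6], [84.3, 84.4], 12.3] ((611.8395385742188, 7.210001468658447), 44.44314956665039)
wood 1805 [[568.9, -345.5], [173.5, 82.1], 15.7]
steel 1048 [[562.0, 350.2], [80.0, 172.9], 74.3]
woodz 951 [[568.5, -344.9], [173.9, 83.5], 15.7]
```

```bash
cat > p.py <<'E'
# usage: p.py x y z yaw_deg  -> offsets (fractions of .15 m) from the present pose, split in equal calls
import sys,numpy as np
from bench import get_obs
from scipy.spatial.transform import Rotation as Q
o=get_obs();R=Q.from_rotvec(o["orientation"]).as_matrix();p=np.array(o["tcp_pos"])
print("t",round(o["clock"],2),"tcp",p.round(4),"yaw",np.degrees(np.arctan2(R[1,1],R[0,1])).round(1),"tilt",np.degrees(np.arccos(-R[2,2])).round(2),"w",round(o["grip_width"],4),"F",np.round(o["contact_force"],1),"j",np.round(o["joints"],2))
a=list(map(float,sys.argv[1:]))
for i in range(0,len(a),4):
    t=np.array(a[i:i+3]);c,s=np.cos(np.radians(a[i+3])),np.sin(np.radians(a[i+3]))
    Rt=np.array([[-s,c,0],[c,s,0],[0,0,-1]])
    d=R.T@(t-p)/.15;n=int(np.ceil(abs(d).max()-.01));print("shift",d.round(3),"calls",n,"each",(d/max(n,1)).round(3),"turn/2",(Q.from_matrix(R.T@Rt).as_rotvec()/2).round(3))
    p=t;R=Rt
E
python3 p.py .286 .612 .231 74.4  .448 .006 .14 74.4 .448 .006 .02 74.4
```

```text
t 0.1 tcp [0.2854 0.6111 0.2304] yaw 65.0 tilt 0.09 w 0.0853 F [0.1 0.2 0.6] j [-1.24  0.48  0.02  1.56 -0.01  1.11 -0.08]
shift [-0.001  0.007 -0.004] calls 0 each [-0.001  0.007 -0.004] turn/2 [-0.001  0.    -0.082]
shift [-2.127 -3.601  0.607] calls 4 each [-0.532 -0.9    0.152] turn/2 [0. 0. 0.]
shift [0.  0.  0.8] calls 1 each [0.  0.  0.8] turn/2 [0. 0. 0.]
```

Call:
drive_tool(rows=[{"offset": [0, 0, 0], "rotation": [0, 0, -0.04], "claw": 1}, {"offset": [0, 0, 0], "rotation": [0, 0, -0.082], "claw": 1}, {"offset": [0, 0, 0], "rotation": [0, 0, -0.082], "claw": 1}], force=40)

```text
clock: 0.35
tcp_pos: [0.2855, 0.6113, 0.2308]
orientation: [-0.423, -3.113, 0.002]
contact_force: [-0.2, 0.4, 0.1]
grip_width: 0.0851
gripper_force: 0.0
```

Call:
drive_tool(rows=[{"offset": [-0.06, -0.1, 0.02], "rotation": [0, 0, 0], "claw": 1}, {"offset": [-0.17, -0.28, 0.05], "rotation": [0, 0, 0], "claw": 1}, {"offset": [-0.29, -0.5, 0.08], "rotation": [0, 0, 0], "claw": 1}, {"offset": [-0.42, -0.7, 0.12], "rotation": [0, 0, 0], "claw": 1}, {"offset": [-0.53, -0.9, 0.15], "rotation": [0, 0, 0], "claw": 1}, {"offset": [-0.53, -0.9, 0.15], "rotation": [0, 0, 0], "claw": 1}])

```text
clock: 0.85
tcp_pos: [0.3286, 0.4519, 0.2073]
orientation: [0.444, 3.11, -0.011]
contact_force: [1.9, -1.0, -0.9]
grip_width: 0.0854
gripper_force: 0.0
```

Call:
drive_tool(rows=[{"offset": [-0.06, -0.1, 0.02], "rotation": [0, 0, 0], "claw": 1}, {"offset": [-0.17, -0.28, 0.05], "rotation": [0, 0, 0], "claw": 1}, {"offset": [-0.29, -0.5, 0.08], "rotation": [0, 0, 0], "claw": 1}, {"offset": [-0.42, -0.7, 0.12], "rotation": [0, 0, 0], "claw": 1}, {"offset": [-0.53, -0.9, 0.15], "rotation": [0, 0, 0], "claw": 1}, {"offset": [-0.53, -0.9, 0.15], "rotation": [0, 0, 0], "claw": 1}])

```text
clock: 1.35
tcp_pos: [0.3672, 0.3012, 0.1851]
orientation: [-0.444, -3.109, 0.008]
contact_force: [0.2, -1.0, -0.6]
grip_width: 0.0853
gripper_force: 0.0
```

```bash
python3 p.py .448 .006 .14 74.4
```

```text
t 1.35 tcp [0.3672 0.3012 0.1851] yaw 73.7 tilt 0.3 w 0.0853 F [ 0.2 -1.  -0.6] j [-0.88  0.21  0.07  2.07 -0.01  0.87  0.48]
shift [-1.068 -1.737  0.309] calls 2 each [-0.534 -0.868  0.155] turn/2 [-0.003 -0.    -0.006]
```

Call:
drive_tool(rows=[{"offset": [-0.06, -0.1, 0.02], "rotation": [0, 0, 0], "claw": 1}, {"offset": [-0.17, -0.28, 0.05], "rotation": [0, 0, 0], "claw": 1}, {"offset": [-0.29, -0.48, 0.08], "rotation": [0, 0, 0], "claw": 1}, {"offset": [-0.42, -0.69, 0.12], "rotation": [0, 0, 0], "claw": 1}, {"offset": [-0.53, -0.87, 0.15], "rotation": [0, 0, 0], "claw": 1}, {"offset": [-0.53, -0.87, 0.15], "rotation": [0, 0, 0], "claw": 1}])

```text
clock: 1.85
tcp_pos: [0.4079, 0.1555, 0.163]
orientation: [-0.444, -3.109, 0.005]
contact_force: [0.2, -0.3, 0.2]
grip_width: 0.0853
gripper_force: 0.0
```

Call:
drive_tool(rows=[{"offset": [-0.06, -0.1, 0.02], "rotation": [0, 0, 0], "claw": 1}, {"offset": [-0.17, -0.28, 0.05], "rotation": [0, 0, 0], "claw": 1}, {"offset": [-0.29, -0.48, 0.08], "rotation": [0, 0, 0], "claw": 1}, {"offset": [-0.42, -0.69, 0.12], "rotation": [0, 0, 0], "claw": 1}, {"offset": [-0.53, -0.87, 0.15], "rotation": [0, 0, 0], "claw": 1}, {"offset": [-0.53, -0.87, 0.15], "rotation": [0, 0, 0], "claw": 1}, {"offset": [-0.53, -0.87, 0.15], "rotation": [0, 0, 0], "claw": 1}])

```text
clock: 2.43
tcp_pos: [0.449, 0.0133, 0.1411]
orientation: [-0.437, -3.111, 0.001]
contact_force: [-0.1, 1.0, -0.3]
grip_width: 0.0852
gripper_force: 0.0
```

```bash
python3 p.py .448 .006 .02 74.4; python3 - <<'E'
from bench import *
import cv2,numpy as np
a=[grab_frame(n)["frame"] for n in("scene","top")]
cv2.imwrite("pics/h1.png",np.hstack([cv2.resize(a[0][60:270,180:400],(440,420)),cv2.resize(a[1][190:330,220:340],(360,420))])[:,:,::-1])
E
```

```text
t 2.43 tcp [0.449  0.0133 0.1411] yaw 74.0 tilt 0.03 w 0.0852 F [-0.1  1.  -0.3] j [-0.4   0.23  0.26  2.18 -0.09  0.74  1.21]
shift [-0.008 -0.048  0.808] calls 1 each [-0.008 -0.048  0.808] turn/2 [-0.    -0.    -0.003]
```

View pics/h1.png

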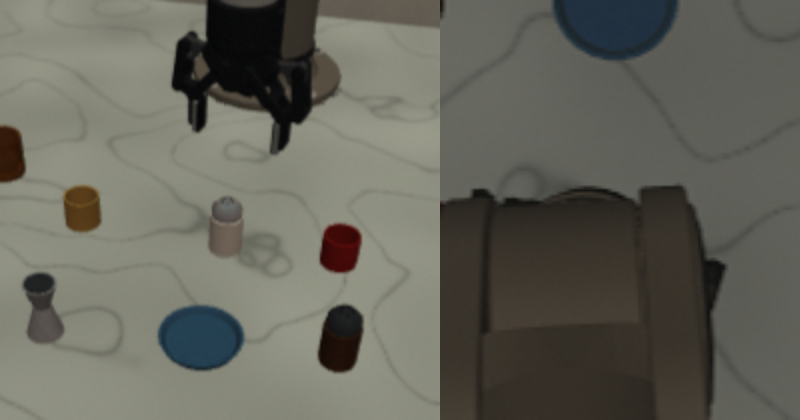

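The gripper hovers over the salt: fingertips at crop (197,128) and (275,150), midpoint about (236,140), salt below at (227,225). The midpoint agrees with the projected TCP, so I'll descend and grasp.

Call:
drive_tool(rows=[{"offset": [-0.01, -0.05, 0.1], "rotation": [0, 0, 0], "claw": 1}, {"offset": [-0.01, -0.05, 0.25], "rotation": [0, 0, 0], "claw": 1}, {"offset": [-0.01, -0.05, 0.4], "rotation": [0, 0, 0], "claw": 1}, {"offset": [-0.01, -0.05, 0.55], "rotation": [0, 0, 0], "claw": 1}, {"offset": [-0.01, -0.05, 0.7], "rotation": [0, 0, 0], "claw": 1}, {"offset": [-0.01, -0.05, 0.8], "rotation": [0, 0, 0], "claw": 1}, {"offset": [-0.01, -0.05, 0.8], "rotation": [0, 0, 0], "claw": 1}])

```text
clock: 3.12
tcp_pos: [0.4462, 0.0088, 0.0191]
orientation: [-0.423, -3.108, 0.001]
contact_force: [-0.6, -0.8, 0.7]
grip_width: 0.0858
gripper_force: 0.0
```

Call:
drive_tool(rows=[{"offset": [0, 0, 0], "rotation": [0, 0, 0], "claw": 0.6}, {"offset": [0, 0, 0], "rotation": [0, 0, 0], "claw": 0.5}, {"offset": [0, 0, 0], "rotation": [0, 0, 0], "claw": 0.4}, {"offset": [0, 0, 0], "rotation": [0, 0, 0], "claw": 0.3}, {"offset": [0, 0, 0], "rotation": [0, 0, 0], "claw": 0}, {"offset": [0, 0, 0], "rotation": [0, 0, 0], "claw": 0}, {"offset": [0, 0, 0], "rotation": [0, 0, 0], "claw": 0}, {"offset": [0, 0, 0], "rotation": [0, 0, 0], "claw": 0}, {"offset": [0, 0, 0], "rotation": [0, 0, 0], "claw": 0}, {"offset": [0, 0, 0], "rotation": [0, 0, 0], "claw": 0}], force=40)

```text
clock: 3.95
tcp_pos: [0.4489, 0.0073, 0.0225]
orientation: [0.427, 3.111, 0.002]
contact_force: [-1.6, 0.5, 7.5]
grip_width: 0.0387
gripper_force: 39.6
```

```bash
python3 p.py .448 .006 .13 74.4 .5955 .3387 .13 74.4 .5955 .3387 .026 74.4
```

```text
t 3.95 tcp [0.4489 0.0073 0.0225] yaw 74.4 tilt 0.12 w 0.0387 F [-1.6  0.5  7.5] j [-0.31  0.46  0.19  2.25 -0.2   0.45  1.33]
shift [ 0.002 -0.009 -0.716] calls 1 each [ 0.002 -0.009 -0.716] turn/2 [ 0.001  0.001 -0.   ]
shift [-0.351  2.401  0.   ] calls 3 each [-0.117  0.8    0.   ] turn/2 [0. 0. 0.]
shift [0.    0.    0.693] calls 1 each [0.    0.    0.693] turn/2 [0. 0. 0.]
```

Call:
drive_tool(rows=[{"offset": [0, 0, -0.05], "rotation": [0, 0, 0], "claw": 0}, {"offset": [0, 0, -0.15], "rotation": [0, 0, 0], "claw": 0}, {"offset": [0, 0, -0.3], "rotation": [0, 0, 0], "claw": 0}, {"offset": [0, 0, -0.45], "rotation": [0, 0, 0], "claw": 0}, {"offset": [0, 0, -0.6], "rotation": [0, 0, 0], "claw": 0}, {"offset": [0, 0, -0.7], "rotation": [0, 0, 0], "claw": 0}, {"offset": [0, 0, -0.74], "rotation": [0, 0, 0], "claw": 0}])

```text
clock: 4.53
tcp_pos: [0.4493, 0.0071, 0.1351]
orientation: [0.427, 3.108, 0.003]
contact_force: [1.4, 0.5, -1.2]
grip_width: 0.0389
gripper_force: 40.9
```

Call:
drive_tool(rows=[{"offset": [-0.01, 0.08, 0], "rotation": [0, 0, 0], "claw": 0}, {"offset": [-0.03, 0.22, 0], "rotation": [0, 0, 0], "claw": 0}, {"offset": [-0.06, 0.41, 0], "rotation": [0, 0, 0], "claw": 0}, {"offset": [-0.09, 0.6, 0], "rotation": [0, 0, 0], "claw": 0}, {"offset": [-0.12, 0.8, 0], "rotation": [0, 0, 0], "claw": 0}])

```text
clock: 4.95
tcp_pos: [0.4975, 0.1194, 0.1312]
orientation: [-0.428, -3.111, 0.001]
contact_force: [0.9, -0.8, -1.6]
grip_width: 0.0384
gripper_force: 40.9
```

Call:
drive_tool(rows=[{"offset": [-0.02, 0.16, 0], "rotation": [0, 0, 0], "claw": 0}, {"offset": [-0.05, 0.32, 0], "rotation": [0, 0, 0], "claw": 0}, {"offset": [-0.07, 0.48, 0], "rotation": [0, 0, 0], "claw": 0}, {"offset": [-0.09, 0.64, 0], "rotation": [0, 0, 0], "claw": 0}, {"offset": [-0.12, 0.8, 0], "rotation": [0, 0, 0], "claw": 0}])

```text
clock: 5.37
tcp_pos: [0.5465, 0.2306, 0.1306]
orientation: [-0.425, -3.11, 0.002]
contact_force: [-0.2, -0.7, -2.0]
grip_width: 0.0386
gripper_force: 40.9
```

Call:
drive_tool(rows=[{"offset": [-0.03, 0.19, 0], "rotation": [0, 0, 0], "claw": 0}, {"offset": [-0.05, 0.37, 0], "rotation": [0, 0, 0], "claw": 0}, {"offset": [-0.08, 0.55, 0], "rotation": [0, 0, 0], "claw": 0}, {"offset": [-0.1, 0.7, 0], "rotation": [0, 0, 0], "claw": 0}, {"offset": [-0.12, 0.8, 0], "rotation": [0, 0, 0], "claw": 0}, {"offset": [-0.12, 0.8, 0], "rotation": [0, 0, 0], "claw": 0}, {"offset": [-0.12, 0.8, 0], "rotation": [0, 0, 0], "claw": 0}])

```text
clock: 5.95
tcp_pos: [0.5958, 0.3405, 0.1302]
orientation: [-0.424, -3.111, 0.002]
contact_force: [-0.1, -0.1, -1.6]
grip_width: 0.0387
gripper_force: 40.9
```

```bash
python3 p.py .5955 .3387 .028 74.4; python3 - <<'E'
from bench import *
import cv2,numpy as np
a=[grab_frame(n)["frame"] for n in("scene","top")]
cv2.imwrite("pics/h2.png",np.hstack([cv2.resize(a[0][110:290,340:530],(443,420)),cv2.resize(a[1][130:290,50:186],(357,420))])[:,:,::-1])
E
```

```text
t 5.95 tcp [0.5958 0.3405 0.1302] yaw 74.5 tilt 0.16 w 0.0387 F [-0.1 -0.1 -1.6] j [-0.74  0.6   0.19  1.62 -0.14  0.94  0.8 ]
shift [-0.002 -0.011  0.681] calls 1 each [-0.002 -0.011  0.681] turn/2 [-0.001 -0.001  0.001]
```

View pics/h2.png

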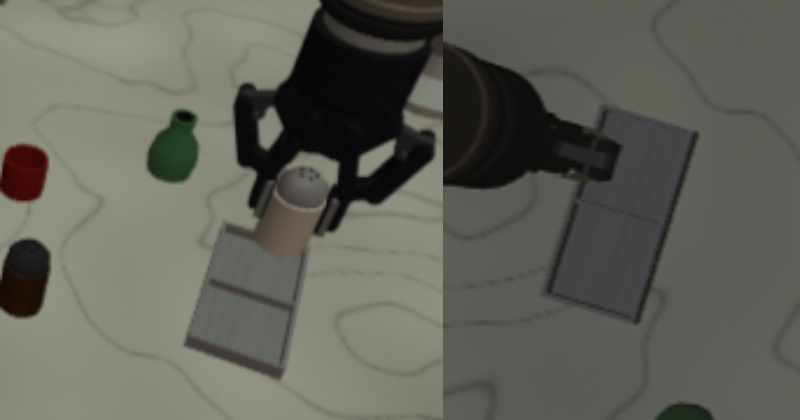

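The picture shows the salt held upright, at (298,215) in the left half, above the far steel bay. I'll lower it.

Call:
drive_tool(rows=[{"offset": [0, -0.01, 0.05], "rotation": [0, 0, 0], "claw": 0}, {"offset": [0, -0.01, 0.17], "rotation": [0, 0, 0], "claw": 0}, {"offset": [0, -0.01, 0.3], "rotation": [0, 0, 0], "claw": 0}, {"offset": [0, -0.01, 0.43], "rotation": [0, 0, 0], "claw": 0}, {"offset": [0, -0.01, 0.55], "rotation": [0, 0, 0], "claw": 0}, {"offset": [0, -0.01, 0.63], "rotation": [0, 0, 0], "claw": 0}, {"offset": [0, -0.01, 0.66], "rotation": [0, 0, 0], "claw": 0}, {"offset": [0, -0.01, 0.68], "rotation": [0, 0, 0], "claw": 0}, {"offset": [0, -0.01, 0.69], "rotation": [0, 0, 0], "claw": 0}, {"offset": [0, -0.01, 0.69], "rotation": [0, 0, 0], "claw": 0}])

```text
clock: 6.88
tcp_pos: [0.5973, 0.3378, 0.0295]
orientation: [0.427, 3.111, 0.001]
contact_force: [0.1, 0.6, -1.9]
grip_width: 0.039
gripper_force: 40.9
```

```bash
python3 p.py .5955 .3387 .026 74.4
```

```text
t 6.88 tcp [0.5973 0.3378 0.0295] yaw 74.4 tilt 0.07 w 0.039 F [ 0.1  0.6 -1.9] j [-0.72  0.72  0.17  1.67 -0.16  0.76  0.82]
shift [0.013 0.003 0.023] calls 1 each [0.013 0.003 0.023] turn/2 [ 0.  0. -0.]
```

Call:
drive_tool(rows=[{"offset": [0, 0, 0.007], "rotation": [0, 0, 0], "claw": 0}, {"offset": [0, 0, 0.014], "rotation": [0, 0, 0], "claw": 0}, {"offset": [0, 0, 0.02], "rotation": [0, 0, 0], "claw": 0}, {"offset": [0, 0, 0.02], "rotation": [0, 0, 0], "claw": 0}])

```text
clock: 7.22
tcp_pos: [0.5971, 0.338, 0.0267]
orientation: [0.427, 3.112, 0.001]
contact_force: [-1.7, -0.7, 4.1]
grip_width: 0.0386
gripper_force: 41.3
```

Contact is felt (Fz went from -1.9 to +4). I'll release gently and rise.

Call:
drive_tool(rows=[{"offset": [0, 0, 0], "rotation": [0, 0, 0], "claw": 0.5}, {"offset": [0, 0, 0], "rotation": [0, 0, 0], "claw": 0.6}, {"offset": [0, 0, 0], "rotation": [0, 0, 0], "claw": 0.7}, {"offset": [0, 0, 0], "rotation": [0, 0, 0], "claw": 0.75}, {"offset": [0, 0, 0], "rotation": [0, 0, 0], "claw": 0.75}, {"offset": [0, 0, -0.05], "rotation": [0, 0, 0], "claw": 0.75}, {"offset": [0, 0, -0.18], "rotation": [0, 0, 0], "claw": 0.75}, {"offset": [0, 0, -0.35], "rotation": [0, 0, 0], "claw": 0.75}, {"offset": [0, 0, -0.55], "rotation": [0, 0, 0], "claw": 0.75}, {"offset": [0, 0, -0.75], "rotation": [0, 0, 0], "claw": 0.75}, {"offset": [0, 0, -0.75], "rotation": [0, 0, 0], "claw": 0.75}])

```text
clock: 8.13
tcp_pos: [0.6004, 0.3394, 0.1458]
orientation: [0.427, 3.104, 0.011]
contact_force: [2.6, 0.5, -0.3]
grip_width: 0.064
gripper_force: 0.0
```

```bash
python3 p.py .6015 .1485 .138 74.4 .6015 .1485 .02 74.4
```

```text
t 8.13 tcp [0.6004 0.3394 0.1458] yaw 74.3 tilt 0.63 w 0.064 F [ 2.6  0.5 -0.3] j [-0.74  0.58  0.2   1.61 -0.13  0.95  0.8 ]
shift [-0.35  -1.224  0.045] calls 2 each [-0.175 -0.612  0.022] turn/2 [ 0.004  0.004 -0.001]
shift [0.    0.    0.787] calls 1 each [0.    0.    0.787] turn/2 [0. 0. 0.]
```

Call:
drive_tool(rows=[{"offset": [-0.03, -0.1, 0], "rotation": [0, 0, 0], "claw": 0.8}, {"offset": [-0.08, -0.28, 0], "rotation": [0, 0, 0], "claw": 0.9}, {"offset": [-0.13, -0.45, 0.01], "rotation": [0, 0, 0], "claw": 1}, {"offset": [-0.18, -0.61, 0.02], "rotation": [0, 0, 0], "claw": 1}])

```text
clock: 8.47
tcp_pos: [0.5972, 0.2393, 0.1344]
orientation: [-0.428, -3.111, 0.003]
contact_force: [-0.5, -1.5, 0.1]
grip_width: 0.0857
gripper_force: 0.0
```

Call:
drive_tool(rows=[{"offset": [-0.05, -0.17, 0], "rotation": [0, 0, 0], "claw": 1}, {"offset": [-0.1, -0.34, 0], "rotation": [0, 0, 0], "claw": 1}, {"offset": [-0.14, -0.5, 0.01], "rotation": [0, 0, 0], "claw": 1}, {"offset": [-0.17, -0.61, 0.02], "rotation": [0, 0, 0], "claw": 1}, {"offset": [-0.17, -0.61, 0.02], "rotation": [0, 0, 0], "claw": 1}, {"offset": [-0.17, -0.61, 0.02], "rotation": [0, 0, 0], "claw": 1}])

```text
clock: 8.97
tcp_pos: [0.5973, 0.145, 0.1316]
orientation: [-0.432, -3.11, 0.002]
contact_force: [0.3, 0.7, 1.3]
grip_width: 0.0855
gripper_force: 0.0
```

```bash
python3 p.py .6015 .1485 .02 74.4; python3 - <<'E'
from bench import *
import cv2,numpy as np
a=[grab_frame(n)["frame"] for n in("scene","top")]
np.savez("top1.npz",**grab_frame("top"))
cv2.imwrite("pics/h3.png",np.hstack([cv2.resize(a[0][110:290,300:490],(443,420)),cv2.resize(a[1][130:290,80:216],(357,420))])[:,:,::-1])
E
```

```text
t 8.97 tcp [0.5973 0.145  0.1316] yaw 74.2 tilt 0.11 w 0.0855 F [0.3 0.7 1.3] j [-0.5   0.49  0.21  1.8  -0.13  0.86  1.07]
shift [-0.022  0.031  0.744] calls 1 each [-0.022  0.031  0.744] turn/2 [-0.001 -0.001 -0.002]
```

View pics/h3.png

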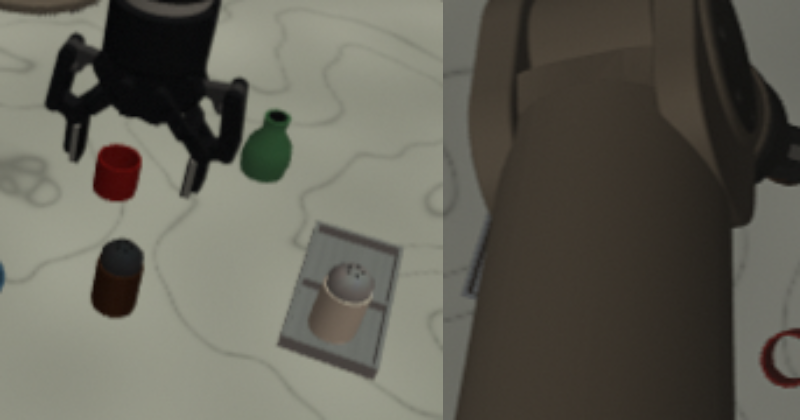

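The salt stands upright in the near steel bay (340,310 in the crop) and the pepper is at (118,280) below the open gripper. Grasp the pepper.

Call:
drive_tool(rows=[{"offset": [-0.02, 0.03, 0.08], "rotation": [0, 0, 0], "claw": 1}, {"offset": [-0.02, 0.03, 0.22], "rotation": [0, 0, 0], "claw": 1}, {"offset": [-0.02, 0.03, 0.37], "rotation": [0, 0, 0], "claw": 1}, {"offset": [-0.02, 0.03, 0.52], "rotation": [0, 0, 0], "claw": 1}, {"offset": [-0.02, 0.03, 0.66], "rotation": [0, 0, 0], "claw": 1}, {"offset": [-0.02, 0.03, 0.74], "rotation": [0, 0, 0], "claw": 1}, {"offset": [-0.02, 0.03, 0.74], "rotation": [0, 0, 0], "claw": 1}])

```text
clock: 9.7
tcp_pos: [0.5998, 0.1513, 0.0178]
orientation: [-0.424, -3.108, 0.003]
contact_force: [-0.5, -0.3, 0.3]
grip_width: 0.0856
gripper_force: 0.0
```

Call:
drive_tool(rows=[{"offset": [0, 0, 0], "rotation": [0, 0, 0], "claw": 0.6}, {"offset": [0, 0, 0], "rotation": [0, 0, 0], "claw": 0.5}, {"offset": [0, 0, 0], "rotation": [0, 0, 0], "claw": 0.4}, {"offset": [0, 0, 0], "rotation": [0, 0, 0], "claw": 0.3}, {"offset": [0, 0, 0], "rotation": [0, 0, 0], "claw": 0}, {"offset": [0, 0, 0], "rotation": [0, 0, 0], "claw": 0}, {"offset": [0, 0, 0], "rotation": [0, 0, 0], "claw": 0}, {"offset": [0, 0, 0], "rotation": [0, 0, 0], "claw": 0}, {"offset": [0, 0, 0], "rotation": [0, 0, 0], "claw": 0}, {"offset": [0, 0, 0], "rotation": [0, 0, 0], "claw": 0}])

```text
clock: 10.53
tcp_pos: [0.6031, 0.151, 0.0228]
orientation: [0.427, 3.11, 0.002]
contact_force: [-1.2, -0.6, 6.9]
grip_width: 0.0385
gripper_force: 40.8
```

Call:
drive_tool(rows=[{"offset": [0, 0, -0.05], "rotation": [0, 0, 0], "claw": 0}, {"offset": [0, 0, -0.15], "rotation": [0, 0, 0], "claw": 0}, {"offset": [0, 0, -0.3], "rotation": [0, 0, 0], "claw": 0}, {"offset": [0, 0, -0.45], "rotation": [0, 0, 0], "claw": 0}, {"offset": [0, 0, -0.6], "rotation": [0, 0, 0], "claw": 0}, {"offset": [0, 0, -0.7], "rotation": [0, 0, 0], "claw": 0}, {"offset": [0, 0, -0.74], "rotation": [0, 0, 0], "claw": 0}, {"offset": [0, 0, -0.74], "rotation": [0, 0, 0], "claw": 0}])

```text
clock: 11.2
tcp_pos: [0.6029, 0.1511, 0.1341]
orientation: [0.427, 3.11, 0.002]
contact_force: [1.2, -2.0, -2.0]
grip_width: 0.0388
gripper_force: 40.6
```

```bash
python3 p.py .5185 .3603 .13 74.4
```

```text
t 11.2 tcp [0.6029 0.1511 0.1341] yaw 74.4 tilt 0.17 w 0.0388 F [ 1.2 -2.  -2. ] j [-0.51  0.5   0.22  1.79 -0.13  0.87  1.07]
shift [0.918 1.192 0.027] calls 2 each [0.459 0.596 0.014] turn/2 [ 0.001  0.001 -0.   ]
```

Call:
drive_tool(rows=[{"offset": [0.04, 0.05, 0], "rotation": [0, 0, 0], "claw": 0}, {"offset": [0.13, 0.16, 0], "rotation": [0, 0, 0], "claw": 0}, {"offset": [0.24, 0.31, 0], "rotation": [0, 0, 0], "claw": 0}, {"offset": [0.35, 0.46, 0.01], "rotation": [0, 0, 0], "claw": 0}, {"offset": [0.46, 0.6, 0.01], "rotation": [0, 0, 0], "claw": 0}])

```text
clock: 11.62
tcp_pos: [0.5577, 0.2577, 0.1288]
orientation: [-0.426, -3.11, 0.002]
contact_force: [0.3, 1.0, -1.2]
grip_width: 0.0383
gripper_force: 40.5
```

Call:
drive_tool(rows=[{"offset": [0.11, 0.15, 0], "rotation": [0, 0, 0], "claw": 0}, {"offset": [0.22, 0.29, 0], "rotation": [0, 0, 0], "claw": 0}, {"offset": [0.33, 0.43, 0.01], "rotation": [0, 0, 0], "claw": 0}, {"offset": [0.42, 0.54, 0.01], "rotation": [0, 0, 0], "claw": 0}, {"offset": [0.46, 0.6, 0.01], "rotation": [0, 0, 0], "claw": 0}, {"offset": [0.46, 0.6, 0.01], "rotation": [0, 0, 0], "claw": 0}, {"offset": [0.46, 0.6, 0.01], "rotation": [0, 0, 0], "claw": 0}])

```text
clock: 12.2
tcp_pos: [0.5173, 0.3608, 0.1283]
orientation: [-0.426, -3.112, 0.003]
contact_force: [0.3, -0.7, -1.0]
grip_width: 0.0387
gripper_force: 40.5
```

```bash
python3 p.py .5185 .3603 .028 74.4
```

```text
t 12.2 tcp [0.5173 0.3608 0.1283] yaw 74.4 tilt 0.11 w 0.0387 F [ 0.3 -0.7 -1. ] j [-0.84  0.52  0.19  1.77 -0.12  0.87  0.69]
shift [-0.009  0.     0.669] calls 1 each [-0.009  0.     0.669] turn/2 [-0.001 -0.     0.   ]
```

Call:
drive_tool(rows=[{"offset": [-0.01, 0, 0.05], "rotation": [0, 0, 0], "claw": 0}, {"offset": [-0.01, 0, 0.17], "rotation": [0, 0, 0], "claw": 0}, {"offset": [-0.01, 0, 0.3], "rotation": [0, 0, 0], "claw": 0}, {"offset": [-0.01, 0, 0.43], "rotation": [0, 0, 0], "claw": 0}, {"offset": [-0.01, 0, 0.55], "rotation": [0, 0, 0], "claw": 0}, {"offset": [-0.01, 0, 0.62], "rotation": [0, 0, 0], "claw": 0}, {"offset": [-0.01, 0, 0.65], "rotation": [0, 0, 0], "claw": 0}, {"offset": [-0.01, 0, 0.66], "rotation": [0, 0, 0], "claw": 0}, {"offset": [-0.01, 0, 0.67], "rotation": [0, 0, 0], "claw": 0}, {"offset": [-0.01, 0, 0.675], "rotation": [0, 0, 0], "claw": 0}, {"offset": [-0.01, 0, 0.675], "rotation": [0, 0, 0], "claw": 0}])

```text
clock: 13.12
tcp_pos: [0.5197, 0.3612, 0.0289]
orientation: [0.427, 3.111, 0.002]
contact_force: [0.2, -0.1, -1.4]
grip_width: 0.0387
gripper_force: 40.5
```

Call:
drive_tool(rows=[{"offset": [0, 0, 0.007], "rotation": [0, 0, 0], "claw": 0}, {"offset": [0, 0, 0.014], "rotation": [0, 0, 0], "claw": 0}, {"offset": [0, 0, 0.014], "rotation": [0, 0, 0], "claw": 0}])

```text
clock: 13.37
tcp_pos: [0.5195, 0.3613, 0.0268]
orientation: [0.427, 3.112, 0.001]
contact_force: [-1.4, -0.3, 3.1]
grip_width: 0.0386
gripper_force: 41.0
```

Contact again, so release and rise.

Call:
drive_tool(rows=[{"offset": [0, 0, 0], "rotation": [0, 0, 0], "claw": 0.5}, {"offset": [0, 0, 0], "rotation": [0, 0, 0], "claw": 0.6}, {"offset": [0, 0, 0], "rotation": [0, 0, 0], "claw": 0.7}, {"offset": [0, 0, 0], "rotation": [0, 0, 0], "claw": 0.75}, {"offset": [0, 0, 0], "rotation": [0, 0, 0], "claw": 0.75}, {"offset": [0, 0, -0.05], "rotation": [0, 0, 0], "claw": 0.75}, {"offset": [0, 0, -0.18], "rotation": [0, 0, 0], "claw": 0.75}, {"offset": [0, 0, -0.35], "rotation": [0, 0, 0], "claw": 0.75}, {"offset": [0, 0, -0.55], "rotation": [0, 0, 0], "claw": 0.75}, {"offset": [0, 0, -0.75], "rotation": [0, 0, 0], "claw": 0.75}, {"offset": [0, 0, -0.75], "rotation": [0, 0, 0], "claw": 0.75}])

```text
clock: 14.28
tcp_pos: [0.5225, 0.363, 0.1454]
orientation: [0.427, 3.105, 0.012]
contact_force: [2.1, 1.3, 1.1]
grip_width: 0.0641
gripper_force: 0.0
```

```bash
python3 p.py .446 .143 .138 74.4 .446 .143 .138 0; python3 - <<'E'
from bench import *
import cv2,numpy as np
a=grab_frame("scene")["frame"]
cv2.imwrite("pics/h4.png",cv2.resize(a[110:290,300:540],(640,480))[:,:,::-1])
E
```

```text
t 14.28 tcp [0.5225 0.363  0.1454] yaw 74.3 tilt 0.6 w 0.0641 F [2.1 1.3 1.1] j [-0.85  0.5   0.19  1.75 -0.12  0.89  0.69]
shift [ 0.095 -1.55   0.035] calls 2 each [ 0.048 -0.775  0.018] turn/2 [ 0.004  0.003 -0.001]
shift [0. 0. 0.] calls 0 each [0. 0. 0.] turn/2 [0.    0.    0.649]
```

View pics/h4.png

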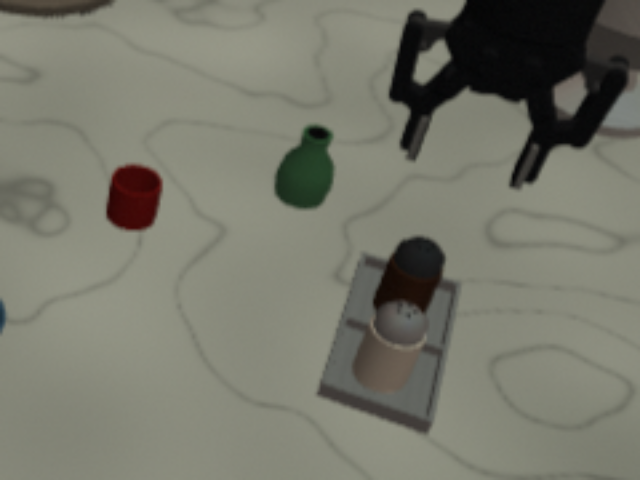

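Both shakers stand in the steel tray (pepper (410,275), salt (395,345)) and the vase is untouched. Next is the red ring, turning to yaw 105.5°, which is the wood tray's short axis.

Call:
drive_tool(rows=[{"offset": [0, -0.1, 0], "rotation": [0, 0, 0], "claw": 0.9}, {"offset": [0.02, -0.3, 0], "rotation": [0, 0, 0], "claw": 1}, {"offset": [0.03, -0.53, 0.01], "rotation": [0, 0, 0], "claw": 1}, {"offset": [0.05, -0.77, 0.02], "rotation": [0, 0, 0], "claw": 1}])

```text
clock: 14.67
tcp_pos: [0.48, 0.2509, 0.1348]
orientation: [-0.425, -3.112, 0.001]
contact_force: [1.1, -0.8, 0.1]
grip_width: 0.0854
gripper_force: 0.0
```

Call:
drive_tool(rows=[{"offset": [0, -0.2, 0], "rotation": [0, 0, -0.05], "claw": 1}, {"offset": [0.02, -0.4, 0], "rotation": [0, 0, -0.11], "claw": 1}, {"offset": [0.03, -0.6, 0.01], "rotation": [0, 0, -0.17], "claw": 1}, {"offset": [0.05, -0.77, 0.02], "rotation": [0, 0, -0.22], "claw": 1}, {"offset": [0.05, -0.77, 0.02], "rotation": [0, 0, -0.27], "claw": 1}, {"offset": [0.05, -0.77, 0.02], "rotation": [0, 0, -0.27], "claw": 1}, {"offset": [0.05, -0.77, 0.02], "rotation": [0, 0, -0.27], "claw": 1}])

```text
clock: 15.25
tcp_pos: [0.4425, 0.1427, 0.1324]
orientation: [0.413, -3.114, -0.001]
contact_force: [-0.5, -0.2, 0.7]
grip_width: 0.0853
gripper_force: 0.0
```

```bash
python3 p.py .444 .1415 .012 105.5
```

```text
t 15.25 tcp [0.4425 0.1427 0.1324] yaw 105.1 tilt 0.02 w 0.0853 F [-0.5 -0.2  0.7] j [-0.54  0.27  0.11  2.14 -0.05  0.73  1.43]
shift [-0.008 -0.01   0.802] calls 1 each [-0.008 -0.01   0.802] turn/2 [ 0.     0.    -0.003]
```

Call:
drive_tool(rows=[{"offset": [-0.01, -0.01, 0.1], "rotation": [0, 0, 0], "claw": 1}, {"offset": [-0.01, -0.01, 0.25], "rotation": [0, 0, 0], "claw": 1}, {"offset": [-0.01, -0.01, 0.4], "rotation": [0, 0, 0], "claw": 1}, {"offset": [-0.01, -0.01, 0.55], "rotation": [0, 0, 0], "claw": 1}, {"offset": [-0.01, -0.01, 0.7], "rotation": [0, 0, 0], "claw": 1}, {"offset": [-0.01, -0.01, 0.79], "rotation": [0, 0, 0], "claw": 1}, {"offset": [-0.01, -0.01, 0.79], "rotation": [0, 0, 0], "claw": 1}])

```text
clock: 15.83
tcp_pos: [0.4428, 0.142, 0.0114]
orientation: [0.417, -3.109, 0.002]
contact_force: [0.3, -0.4, -0.1]
grip_width: 0.0855
gripper_force: 0.0
```

Call:
drive_tool(rows=[{"offset": [0, 0, 0], "rotation": [0, 0, 0], "claw": 0.65}, {"offset": [0, 0, 0], "rotation": [0, 0, 0], "claw": 0.6}, {"offset": [0, 0, 0], "rotation": [0, 0, 0], "claw": 0.5}, {"offset": [0, 0, 0], "rotation": [0, 0, 0], "claw": 0.4}, {"offset": [0, 0, 0], "rotation": [0, 0, 0], "claw": 0}, {"offset": [0, 0, 0], "rotation": [0, 0, 0], "claw": 0}, {"offset": [0, 0, 0], "rotation": [0, 0, 0], "claw": 0}, {"offset": [0, 0, 0], "rotation": [0, 0, 0], "claw": 0}, {"offset": [0, 0, 0], "rotation": [0, 0, 0], "claw": 0}], force=30)

```text
clock: 16.58
tcp_pos: [0.4452, 0.142, 0.0152]
orientation: [-0.418, 3.111, 0.001]
contact_force: [-1.4, -0.1, 6.5]
grip_width: 0.0434
gripper_force: 29.9
```

Call:
drive_tool(rows=[{"offset": [0, 0, -0.05], "rotation": [0, 0, 0], "claw": 0}, {"offset": [0, 0, -0.15], "rotation": [0, 0, 0], "claw": 0}, {"offset": [0, 0, -0.3], "rotation": [0, 0, 0], "claw": 0}, {"offset": [0, 0, -0.45], "rotation": [0, 0, 0], "claw": 0}, {"offset": [0, 0, -0.6], "rotation": [0, 0, 0], "claw": 0}, {"offset": [0, 0, -0.7], "rotation": [0, 0, 0], "claw": 0}, {"offset": [0, 0, -0.77], "rotation": [0, 0, 0], "claw": 0}, {"offset": [0, 0, -0.77], "rotation": [0, 0, 0], "claw": 0}])

```text
clock: 17.25
tcp_pos: [0.4458, 0.142, 0.1324]
orientation: [-0.417, 3.109, 0.003]
contact_force: [-1.0, 1.1, -0.9]
grip_width: 0.0433
gripper_force: 30.7
```

```bash
python3 p.py .6005 -.337 .128 105.5
```

```text
t 17.25 tcp [0.4458 0.142  0.1324] yaw 105.3 tilt 0.31 w 0.0433 F [-1.   1.1 -0.9] j [-0.54  0.27  0.12  2.14 -0.05  0.73  1.44]
shift [-0.153 -3.352  0.026] calls 4 each [-0.038 -0.838  0.007] turn/2 [ 0.001  0.003 -0.002]
```

Call:
drive_tool(rows=[{"offset": [0, -0.07, 0], "rotation": [0, 0, 0], "claw": 0}, {"offset": [-0.01, -0.22, 0], "rotation": [0, 0, 0], "claw": 0}, {"offset": [-0.02, -0.42, 0], "rotation": [0, 0, 0], "claw": 0}, {"offset": [-0.03, -0.63, 0], "rotation": [0, 0, 0], "claw": 0}, {"offset": [-0.04, -0.84, 0.01], "rotation": [0, 0, 0], "claw": 0}])

```text
clock: 17.67
tcp_pos: [0.483, 0.0194, 0.1273]
orientation: [0.419, -3.112, 0.0]
contact_force: [1.1, -0.9, 0.0]
grip_width: 0.043
gripper_force: 30.7
```

Call:
drive_tool(rows=[{"offset": [-0.01, -0.2, 0], "rotation": [0, 0, 0], "claw": 0}, {"offset": [-0.02, -0.4, 0], "rotation": [0, 0, 0], "claw": 0}, {"offset": [-0.03, -0.62, 0], "rotation": [0, 0, 0], "claw": 0}, {"offset": [-0.04, -0.84, 0], "rotation": [0, 0, 0], "claw": 0}])

```text
clock: 18.0
tcp_pos: [0.5215, -0.1008, 0.1269]
orientation: [0.418, -3.112, -0.0]
contact_force: [-0.2, -0.2, -0.9]
grip_width: 0.0433
gripper_force: 30.7
```

Call:
drive_tool(rows=[{"offset": [-0.01, -0.2, 0], "rotation": [0, 0, 0], "claw": 0}, {"offset": [-0.02, -0.4, 0], "rotation": [0, 0, 0], "claw": 0}, {"offset": [-0.03, -0.62, 0], "rotation": [0, 0, 0], "claw": 0}, {"offset": [-0.04, -0.84, 0.01], "rotation": [0, 0, 0], "claw": 0}])

```text
clock: 18.33
tcp_pos: [0.5606, -0.2206, 0.1254]
orientation: [0.418, -3.112, -0.001]
contact_force: [-0.1, 0.2, -1.2]
grip_width: 0.043
gripper_force: 30.7
```

Call:
drive_tool(rows=[{"offset": [-0.01, -0.2, 0], "rotation": [0, 0, 0], "claw": 0}, {"offset": [-0.02, -0.4, 0], "rotation": [0, 0, 0], "claw": 0}, {"offset": [-0.03, -0.6, 0], "rotation": [0, 0, 0], "claw": 0}, {"offset": [-0.04, -0.75, 0], "rotation": [0, 0, 0], "claw": 0}, {"offset": [-0.04, -0.84, 0.01], "rotation": [0, 0, 0], "claw": 0}, {"offset": [-0.04, -0.84, 0.01], "rotation": [0, 0, 0], "claw": 0}, {"offset": [-0.04, -0.84, 0.01], "rotation": [0, 0, 0], "claw": 0}])

```text
clock: 18.92
tcp_pos: [0.5993, -0.3385, 0.1236]
orientation: [0.416, -3.112, -0.002]
contact_force: [0.9, 0.8, -0.7]
grip_width: 0.0432
gripper_force: 30.7
```

```bash
python3 p.py .6005 -.337 .0195 105.5
```

```text
t 18.92 tcp [ 0.5993 -0.3385  0.1236] yaw 105.2 tilt 0.14 w 0.0432 F [ 0.9  0.8 -0.7] j [ 0.26  0.61  0.24  1.62 -0.17  0.93  2.4 ]
shift [-0.012  0.006  0.694] calls 1 each [-0.012  0.006  0.694] turn/2 [ 0.001 -0.001 -0.002]
```

Call:
drive_tool(rows=[{"offset": [-0.01, 0.01, 0.05], "rotation": [0, 0, 0], "claw": 0}, {"offset": [-0.01, 0.01, 0.17], "rotation": [0, 0, 0], "claw": 0}, {"offset": [-0.01, 0.01, 0.3], "rotation": [0, 0, 0], "claw": 0}, {"offset": [-0.01, 0.01, 0.43], "rotation": [0, 0, 0], "claw": 0}, {"offset": [-0.01, 0.01, 0.55], "rotation": [0, 0, 0], "claw": 0}, {"offset": [-0.01, 0.01, 0.63], "rotation": [0, 0, 0], "claw": 0}, {"offset": [-0.01, 0.01, 0.66], "rotation": [0, 0, 0], "claw": 0}, {"offset": [-0.01, 0.01, 0.67], "rotation": [0, 0, 0], "claw": 0}, {"offset": [-0.01, 0.01, 0.68], "rotation": [0, 0, 0], "claw": 0}, {"offset": [-0.01, 0.01, 0.68], "rotation": [0, 0, 0], "claw": 0}, {"offset": [-0.01, 0.01, 0.68], "rotation": [0, 0, 0], "claw": 0}])

```text
clock: 19.83
tcp_pos: [0.6022, -0.3368, 0.024]
orientation: [-0.418, 3.112, -0.001]
contact_force: [-0.1, -0.0, -1.2]
grip_width: 0.0431
gripper_force: 30.7
```

Call:
drive_tool(rows=[{"offset": [0, 0, 0.007], "rotation": [0, 0, 0], "claw": 0}, {"offset": [0, 0, 0.014], "rotation": [0, 0, 0], "claw": 0}, {"offset": [0, 0, 0.014], "rotation": [0, 0, 0], "claw": 0}])

```text
clock: 20.08
tcp_pos: [0.6016, -0.3365, 0.021]
orientation: [-0.418, 3.113, -0.0]
contact_force: [-0.1, 1.2, -0.5]
grip_width: 0.0431
gripper_force: 30.7
```

Call:
drive_tool(rows=[{"offset": [0, 0, 0.007], "rotation": [0, 0, 0], "claw": 0}, {"offset": [0, 0, 0.013], "rotation": [0, 0, 0], "claw": 0}, {"offset": [0, 0, 0.013], "rotation": [0, 0, 0], "claw": 0}])

```text
clock: 20.33
tcp_pos: [0.6016, -0.3365, 0.0193]
orientation: [-0.418, 3.113, 0.0]
contact_force: [-1.9, 0.5, 3.8]
grip_width: 0.0435
gripper_force: 31.0
```

Call:
drive_tool(rows=[{"offset": [0, 0, 0], "rotation": [0, 0, 0], "claw": 0.55}, {"offset": [0, 0, 0], "rotation": [0, 0, 0], "claw": 0.65}, {"offset": [0, 0, 0], "rotation": [0, 0, 0], "claw": 0.75}, {"offset": [0, 0, 0], "rotation": [0, 0, 0], "claw": 0.78}, {"offset": [0, 0, 0], "rotation": [0, 0, 0], "claw": 0.78}, {"offset": [0, 0, -0.05], "rotation": [0, 0, 0], "claw": 0.78}, {"offset": [0, 0, -0.18], "rotation": [0, 0, 0], "claw": 0.78}, {"offset": [0, 0, -0.35], "rotation": [0, 0, 0], "claw": 0.78}, {"offset": [0, 0, -0.55], "rotation": [0, 0, 0], "claw": 0.78}, {"offset": [0, 0, -0.73], "rotation": [0, 0, 0], "claw": 0.78}, {"offset": [0, 0, -0.73], "rotation": [0, 0, 0], "claw": 0.78}, {"offset": [0, 0, -0.73], "rotation": [0, 0, 0], "claw": 0.78}])

```text
clock: 21.33
tcp_pos: [0.6028, -0.3373, 0.1311]
orientation: [-0.418, 3.11, -0.004]
contact_force: [0.1, 0.5, -0.8]
grip_width: 0.0668
gripper_force: 0.0
```

```bash
python3 p.py .4375 -.173 .128 105.5
```

```text
t 21.33 tcp [ 0.6028 -0.3373  0.1311] yaw 105.3 tilt 0.26 w 0.0668 F [ 0.1  0.5 -0.8] j [ 0.25  0.61  0.24  1.62 -0.17  0.94  2.39]
shift [0.774 1.347 0.014] calls 2 each [0.387 0.674 0.007] turn/2 [-0.001  0.002 -0.002]
```

Call:
drive_tool(rows=[{"offset": [0.06, 0.1, 0], "rotation": [0, 0, 0], "claw": 0.9}, {"offset": [0.17, 0.29, 0], "rotation": [0, 0, 0], "claw": 1}, {"offset": [0.28, 0.49, 0], "rotation": [0, 0, 0], "claw": 1}, {"offset": [0.39, 0.67, 0.01], "rotation": [0, 0, 0], "claw": 1}])

```text
clock: 21.67
tcp_pos: [0.5167, -0.2533, 0.1257]
orientation: [0.419, -3.112, -0.002]
contact_force: [0.2, 1.2, 0.4]
grip_width: 0.0855
gripper_force: 0.0
```

Call:
drive_tool(rows=[{"offset": [0.1, 0.18, 0], "rotation": [0, 0, 0], "claw": 1}, {"offset": [0.21, 0.36, 0], "rotation": [0, 0, 0], "claw": 1}, {"offset": [0.31, 0.54, 0], "rotation": [0, 0, 0], "claw": 1}, {"offset": [0.39, 0.67, 0], "rotation": [0, 0, 0], "claw": 1}, {"offset": [0.39, 0.67, 0], "rotation": [0, 0, 0], "claw": 1}, {"offset": [0.39, 0.67, 0], "rotation": [0, 0, 0], "claw": 1}, {"offset": [0.39, 0.67, 0], "rotation": [0, 0, 0], "claw": 1}])

```text
clock: 22.25
tcp_pos: [0.436, -0.1738, 0.1267]
orientation: [-0.418, 3.114, -0.0]
contact_force: [0.5, 0.2, 0.6]
grip_width: 0.0855
gripper_force: 0.0
```

```bash
python3 p.py .4375 -.173 .012 105.5; python3 - <<'E'
from bench import *
import cv2,numpy as np
a=grab_frame("scene")["frame"]
cv2.imwrite("pics/h5.png",cv2.resize(a[80:260,90:330],(640,480))[:,:,::-1])
E
```

```text
t 22.25 tcp [ 0.436  -0.1738  0.1267] yaw 105.3 tilt 0.01 w 0.0855 F [0.5 0.2 0.6] j [ 0.05  0.29  0.24  2.15 -0.1   0.72  2.18]
shift [-0.011  0.002  0.765] calls 1 each [-0.011  0.002  0.765] turn/2 [-0.     0.    -0.002]
```

View pics/h5.png

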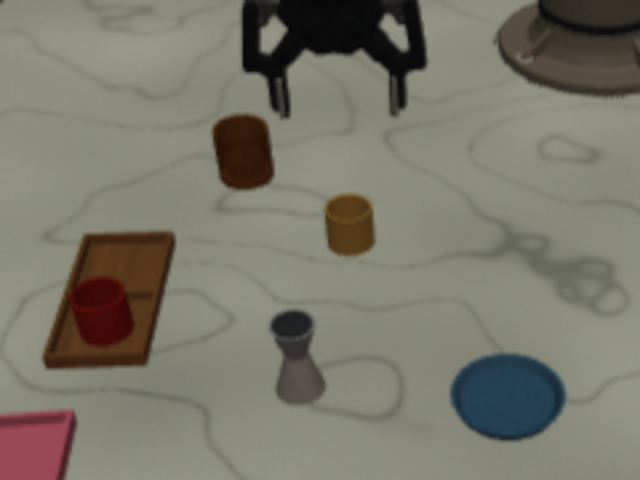

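The red ring stands in the near wood bay (102,312). The brass ring is at (350,225), below the gripper (fingertips (283,115) and (398,115)), and the jigger and tealight are clear. Grasp the brass ring.

Call:
drive_tool(rows=[{"offset": [-0.01, 0, 0.1], "rotation": [0, 0, 0], "claw": 1}, {"offset": [-0.01, 0, 0.25], "rotation": [0, 0, 0], "claw": 1}, {"offset": [-0.01, 0, 0.4], "rotation": [0, 0, 0], "claw": 1}, {"offset": [-0.01, 0, 0.55], "rotation": [0, 0, 0], "claw": 1}, {"offset": [-0.01, 0, 0.68], "rotation": [0, 0, 0], "claw": 1}, {"offset": [-0.01, 0, 0.76], "rotation": [0, 0, 0], "claw": 1}, {"offset": [-0.01, 0, 0.76], "rotation": [0, 0, 0], "claw": 1}])

```text
clock: 22.88
tcp_pos: [0.4361, -0.1735, 0.0104]
orientation: [0.417, -3.11, -0.002]
contact_force: [-0.3, -0.2, -0.7]
grip_width: 0.0854
gripper_force: 0.0
```

Call:
drive_tool(rows=[{"offset": [0, 0, 0], "rotation": [0, 0, 0], "claw": 0.65}, {"offset": [0, 0, 0], "rotation": [0, 0, 0], "claw": 0.6}, {"offset": [0, 0, 0], "rotation": [0, 0, 0], "claw": 0.5}, {"offset": [0, 0, 0], "rotation": [0, 0, 0], "claw": 0.4}, {"offset": [0, 0, 0], "rotation": [0, 0, 0], "claw": 0}, {"offset": [0, 0, 0], "rotation": [0, 0, 0], "claw": 0}, {"offset": [0, 0, 0], "rotation": [0, 0, 0], "claw": 0}, {"offset": [0, 0, 0], "rotation": [0, 0, 0], "claw": 0}, {"offset": [0, 0, 0], "rotation": [0, 0, 0], "claw": 0}])

```text
clock: 23.63
tcp_pos: [0.438, -0.1735, 0.014]
orientation: [-0.418, 3.112, -0.001]
contact_force: [-0.5, -0.1, 7.9]
grip_width: 0.0433
gripper_force: 30.2
```

Call:
drive_tool(rows=[{"offset": [0, 0, -0.05], "rotation": [0, 0, 0], "claw": 0}, {"offset": [0, 0, -0.15], "rotation": [0, 0, 0], "claw": 0}, {"offset": [0, 0, -0.3], "rotation": [0, 0, 0], "claw": 0}, {"offset": [0, 0, -0.45], "rotation": [0, 0, 0], "claw": 0}, {"offset": [0, 0, -0.6], "rotation": [0, 0, 0], "claw": 0}, {"offset": [0, 0, -0.7], "rotation": [0, 0, 0], "claw": 0}, {"offset": [0, 0, -0.77], "rotation": [0, 0, 0], "claw": 0}, {"offset": [0, 0, -0.77], "rotation": [0, 0, 0], "claw": 0}])

```text
clock: 24.3
tcp_pos: [0.4385, -0.1734, 0.1311]
orientation: [-0.418, 3.109, -0.002]
contact_force: [0.6, -0.0, -1.2]
grip_width: 0.0434
gripper_force: 30.8
```

```bash
python3 p.py .5235 -.358 .128 105.5
```

```text
t 24.3 tcp [ 0.4385 -0.1734  0.1311] yaw 105.3 tilt 0.28 w 0.0434 F [ 0.6 -0.  -1.2] j [ 0.04  0.28  0.24  2.14 -0.1   0.73  2.18]
shift [-0.221 -1.336  0.024] calls 2 each [-0.111 -0.668  0.012] turn/2 [-0.001  0.002 -0.002]
```

Call:
drive_tool(rows=[{"offset": [-0.01, -0.07, 0], "rotation": [0, 0, 0], "claw": 0}, {"offset": [-0.04, -0.22, 0], "rotation": [0, 0, 0], "claw": 0}, {"offset": [-0.07, -0.4, 0], "rotation": [0, 0, 0], "claw": 0}, {"offset": [-0.09, -0.54, 0], "rotation": [0, 0, 0], "claw": 0}, {"offset": [-0.11, -0.67, 0.01], "rotation": [0, 0, 0], "claw": 0}])

```text
clock: 24.72
tcp_pos: [0.4796, -0.2677, 0.1261]
orientation: [0.418, -3.113, 0.0]
contact_force: [-0.0, 0.4, -0.3]
grip_width: 0.0437
gripper_force: 30.7
```

Call:
drive_tool(rows=[{"offset": [-0.03, -0.17, 0], "rotation": [0, 0, 0], "claw": 0}, {"offset": [-0.06, -0.34, 0], "rotation": [0, 0, 0], "claw": 0}, {"offset": [-0.08, -0.5, 0], "rotation": [0, 0, 0], "claw": 0}, {"offset": [-0.1, -0.61, 0], "rotation": [0, 0, 0], "claw": 0}, {"offset": [-0.11, -0.67, 0], "rotation": [0, 0, 0], "claw": 0}, {"offset": [-0.11, -0.67, 0], "rotation": [0, 0, 0], "claw": 0}, {"offset": [-0.11, -0.67, 0], "rotation": [0, 0, 0], "claw": 0}])

```text
clock: 25.3
tcp_pos: [0.5213, -0.3579, 0.1258]
orientation: [0.418, -3.112, -0.002]
contact_force: [-0.9, -0.4, -0.2]
grip_width: 0.0434
gripper_force: 30.7
```

```bash
python3 p.py .5235 -.358 .0195 105.5
```

```text
t 25.3 tcp [ 0.5213 -0.3579  0.1258] yaw 105.3 tilt 0.12 w 0.0434 F [-0.9 -0.4 -0.2] j [ 0.31  0.53  0.26  1.77 -0.17  0.87  2.49]
shift [-0.015 -0.006  0.709] calls 1 each [-0.015 -0.006  0.709] turn/2 [ 0.001 -0.001 -0.002]
```

Call:
drive_tool(rows=[{"offset": [-0.01, -0.01, 0.05], "rotation": [0, 0, 0], "claw": 0}, {"offset": [-0.01, -0.01, 0.17], "rotation": [0, 0, 0], "claw": 0}, {"offset": [-0.01, -0.01, 0.3], "rotation": [0, 0, 0], "claw": 0}, {"offset": [-0.01, -0.01, 0.43], "rotation": [0, 0, 0], "claw": 0}, {"offset": [-0.01, -0.01, 0.55], "rotation": [0, 0, 0], "claw": 0}, {"offset": [-0.01, -0.01, 0.64], "rotation": [0, 0, 0], "claw": 0}, {"offset": [-0.01, -0.01, 0.68], "rotation": [0, 0, 0], "claw": 0}, {"offset": [-0.01, -0.01, 0.7], "rotation": [0, 0, 0], "claw": 0}, {"offset": [-0.01, -0.01, 0.7], "rotation": [0, 0, 0], "claw": 0}, {"offset": [-0.01, -0.01, 0.7], "rotation": [0, 0, 0], "claw": 0}])

```text
clock: 26.13
tcp_pos: [0.5243, -0.3595, 0.0226]
orientation: [-0.418, 3.113, -0.001]
contact_force: [-0.2, 0.2, -0.9]
grip_width: 0.0433
gripper_force: 30.7
```

Call:
drive_tool(rows=[{"offset": [0, 0, 0.007], "rotation": [0, 0, 0], "claw": 0}, {"offset": [0, 0, 0.014], "rotation": [0, 0, 0], "claw": 0}, {"offset": [0, 0, 0.014], "rotation": [0, 0, 0], "claw": 0}])

```text
clock: 26.38
tcp_pos: [0.5241, -0.3594, 0.0202]
orientation: [-0.418, 3.113, -0.001]
contact_force: [0.1, 0.2, -0.3]
grip_width: 0.0436
gripper_force: 30.7
```

Call:
drive_tool(rows=[{"offset": [0, 0, 0.007], "rotation": [0, 0, 0], "claw": 0}, {"offset": [0, 0, 0.014], "rotation": [0, 0, 0], "claw": 0}, {"offset": [0, 0, 0.014], "rotation": [0, 0, 0], "claw": 0}])

```text
clock: 26.63
tcp_pos: [0.524, -0.3594, 0.0181]
orientation: [-0.418, 3.113, -0.0]
contact_force: [-1.6, 1.7, 3.3]
grip_width: 0.0437
gripper_force: 31.0
```

Call:
drive_tool(rows=[{"offset": [0, 0, 0], "rotation": [0, 0, 0], "claw": 0.55}, {"offset": [0, 0, 0], "rotation": [0, 0, 0], "claw": 0.65}, {"offset": [0, 0, 0], "rotation": [0, 0, 0], "claw": 0.75}, {"offset": [0, 0, 0], "rotation": [0, 0, 0], "claw": 0.78}, {"offset": [0, 0, 0], "rotation": [0, 0, 0], "claw": 0.78}, {"offset": [0, 0, -0.05], "rotation": [0, 0, 0], "claw": 0.78}, {"offset": [0, 0, -0.18], "rotation": [0, 0, 0], "claw": 0.78}, {"offset": [0, 0, -0.35], "rotation": [0, 0, 0], "claw": 0.78}, {"offset": [0, 0, -0.55], "rotation": [0, 0, 0], "claw": 0.78}, {"offset": [0, 0, -0.73], "rotation": [0, 0, 0], "claw": 0.78}, {"offset": [0, 0, -0.73], "rotation": [0, 0, 0], "claw": 0.78}, {"offset": [0, 0, -0.73], "rotation": [0, 0, 0], "claw": 0.78}])

```text
clock: 27.63
tcp_pos: [0.5249, -0.3601, 0.1296]
orientation: [-0.418, 3.11, -0.004]
contact_force: [-0.5, 0.3, -0.7]
grip_width: 0.067
gripper_force: 0.0
```

```bash
python3 p.py .3545 -.3065 .132 105.5
```

```text
t 27.63 tcp [ 0.5249 -0.3601  0.1296] yaw 105.3 tilt 0.25 w 0.067 F [-0.5  0.3 -0.7] j [ 0.31  0.53  0.27  1.76 -0.18  0.87  2.49]
shift [ 1.002  0.644 -0.021] calls 1 each [ 1.002  0.644 -0.021] turn/2 [-0.001  0.002 -0.002]
```

Call:
drive_tool(rows=[{"offset": [0.08, 0.05, 0], "rotation": [0, 0, 0.05], "claw": 0.9}, {"offset": [0.24, 0.15, 0], "rotation": [0, 0, 0.11], "claw": 1}, {"offset": [0.42, 0.27, 0], "rotation": [0, 0, 0.17], "claw": 1}, {"offset": [0.6, 0.39, -0.01], "rotation": [0, 0, 0.22], "claw": 1}, {"offset": [0.78, 0.5, -0.02], "rotation": [0, 0, 0.27], "claw": 1}, {"offset": [0.93, 0.6, -0.02], "rotation": [0, 0, 0.27], "claw": 1}, {"offset": [1, 0.64, -0.02], "rotation": [0, 0, 0.27], "claw": 1}, {"offset": [1, 0.64, -0.02], "rotation": [0, 0, 0.27], "claw": 1}, {"offset": [1, 0.64, -0.02], "rotation": [0, 0, 0.27], "claw": 1}])

```text
clock: 28.38
tcp_pos: [0.3542, -0.3063, 0.1301]
orientation: [0.427, 3.112, 0.0]
contact_force: [1.3, -1.0, -1.1]
grip_width: 0.0855
gripper_force: 0.0
```

```bash
python3 p.py .3545 -.3065 .018 74.4; python3 - <<'E'
from bench import *
import cv2,numpy as np
a=grab_frame("scene")["frame"]
cv2.imwrite("pics/h6.png",cv2.resize(a[60:240,80:320],(640,480))[:,:,::-1])
E
```

```text
t 28.38 tcp [ 0.3542 -0.3063  0.1301] yaw 74.4 tilt 0.02 w 0.0855 F [ 1.3 -1.  -1.1] j [ 0.21  0.29  0.44  2.16 -0.19  0.73  2.07]
shift [-0.002 -0.001  0.747] calls 1 each [-0.002 -0.001  0.747] turn/2 [ 0.  0. -0.]
```

View pics/h6.png

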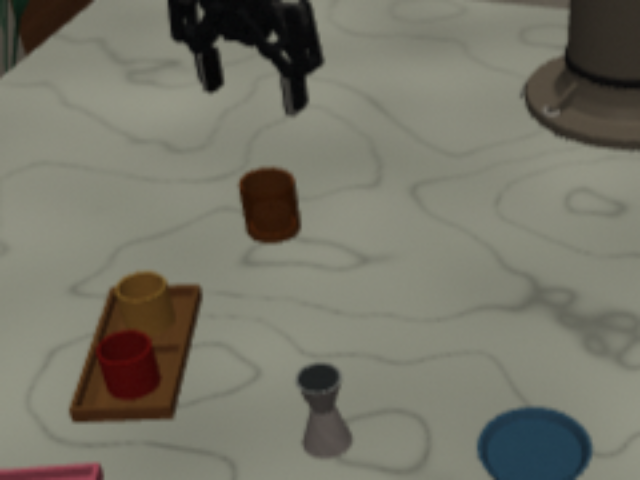

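Both rings stand in the wood tray (brass (145,300), red (128,362)). The tealight at (270,205) lies below the gripper (fingertips (210,85) and (293,108)). Grasp it.

Call:
drive_tool(rows=[{"offset": [0, 0, 0.1], "rotation": [0, 0, 0], "claw": 1}, {"offset": [0, 0, 0.22], "rotation": [0, 0, 0], "claw": 1}, {"offset": [0, 0, 0.35], "rotation": [0, 0, 0], "claw": 1}, {"offset": [0, 0, 0.48], "rotation": [0, 0, 0], "claw": 1}, {"offset": [0, 0, 0.61], "rotation": [0, 0, 0], "claw": 1}, {"offset": [0, 0, 0.7], "rotation": [0, 0, 0], "claw": 1}, {"offset": [0, 0, 0.74], "rotation": [0, 0, 0], "claw": 1}, {"offset": [0, 0, 0.74], "rotation": [0, 0, 0], "claw": 1}])

```text
clock: 29.1
tcp_pos: [0.3543, -0.3062, 0.0178]
orientation: [-0.425, -3.111, -0.001]
contact_force: [-0.1, 0.2, 0.1]
grip_width: 0.0852
gripper_force: 0.0
```

Call:
drive_tool(rows=[{"offset": [0, 0, 0], "rotation": [0, 0, 0], "claw": 0.75}, {"offset": [0, 0, 0], "rotation": [0, 0, 0], "claw": 0.7}, {"offset": [0, 0, 0], "rotation": [0, 0, 0], "claw": 0.6}, {"offset": [0, 0, 0], "rotation": [0, 0, 0], "claw": 0.5}, {"offset": [0, 0, 0], "rotation": [0, 0, 0], "claw": 0}, {"offset": [0, 0, 0], "rotation": [0, 0, 0], "claw": 0}, {"offset": [0, 0, 0], "rotation": [0, 0, 0], "claw": 0}, {"offset": [0, 0, 0], "rotation": [0, 0, 0], "claw": 0}, {"offset": [0, 0, 0], "rotation": [0, 0, 0], "claw": 0}], force=45)

```text
clock: 29.85
tcp_pos: [0.3548, -0.307, 0.0204]
orientation: [0.427, 3.11, -0.001]
contact_force: [-0.7, -0.1, 5.5]
grip_width: 0.0534
gripper_force: 46.9
```

Call:
drive_tool(rows=[{"offset": [0, 0, -0.05], "rotation": [0, 0, 0], "claw": 0}, {"offset": [0, 0, -0.15], "rotation": [0, 0, 0], "claw": 0}, {"offset": [0, 0, -0.3], "rotation": [0, 0, 0], "claw": 0}, {"offset": [0, 0, -0.45], "rotation": [0, 0, 0], "claw": 0}, {"offset": [0, 0, -0.6], "rotation": [0, 0, 0], "claw": 0}, {"offset": [0, 0, -0.7], "rotation": [0, 0, 0], "claw": 0}, {"offset": [0, 0, -0.74], "rotation": [0, 0, 0], "claw": 0}, {"offset": [0, 0, -0.74], "rotation": [0, 0, 0], "claw": 0}])

```text
clock: 30.52
tcp_pos: [0.3547, -0.3067, 0.1318]
orientation: [0.426, 3.109, -0.001]
contact_force: [-0.8, 0.3, -1.8]
grip_width: 0.0535
gripper_force: 47.6
```

```bash
python3 p.py .6105 .0075 .128 74.4
```

```text
t 30.52 tcp [ 0.3547 -0.3067  0.1318] yaw 74.4 tilt 0.2 w 0.0535 F [-0.8  0.3 -1.8] j [ 0.2   0.29  0.45  2.16 -0.19  0.73  2.07]
shift [-1.078  2.476  0.028] calls 3 each [-0.359  0.825  0.009] turn/2 [-0.     0.002 -0.   ]
```

Call:
drive_tool(rows=[{"offset": [-0.03, 0.07, 0], "rotation": [0, 0, 0], "claw": 0}, {"offset": [-0.1, 0.22, 0], "rotation": [0, 0, 0], "claw": 0}, {"offset": [-0.18, 0.42, 0], "rotation": [0, 0, 0], "claw": 0}, {"offset": [-0.27, 0.63, 0], "rotation": [0, 0, 0], "claw": 0}, {"offset": [-0.36, 0.83, 0.01], "rotation": [0, 0, 0], "claw": 0}])

```text
clock: 30.93
tcp_pos: [0.4394, -0.1994, 0.1278]
orientation: [-0.428, -3.111, -0.001]
contact_force: [0.6, 0.0, -1.0]
grip_width: 0.0532
gripper_force: 47.6
```

Call:
drive_tool(rows=[{"offset": [-0.09, 0.2, 0], "rotation": [0, 0, 0], "claw": 0}, {"offset": [-0.18, 0.41, 0], "rotation": [0, 0, 0], "claw": 0}, {"offset": [-0.27, 0.62, 0], "rotation": [0, 0, 0], "claw": 0}, {"offset": [-0.36, 0.83, 0.01], "rotation": [0, 0, 0], "claw": 0}])

```text
clock: 31.27
tcp_pos: [0.525, -0.094, 0.1261]
orientation: [-0.427, -3.111, -0.0]
contact_force: [0.8, -0.9, -0.3]
grip_width: 0.0537
gripper_force: 47.6
```

Call:
drive_tool(rows=[{"offset": [-0.09, 0.2, 0], "rotation": [0, 0, 0], "claw": 0}, {"offset": [-0.18, 0.4, 0], "rotation": [0, 0, 0], "claw": 0}, {"offset": [-0.26, 0.6, 0], "rotation": [0, 0, 0], "claw": 0}, {"offset": [-0.32, 0.74, 0], "rotation": [0, 0, 0], "claw": 0}, {"offset": [-0.36, 0.82, 0], "rotation": [0, 0, 0], "claw": 0}, {"offset": [-0.36, 0.82, 0], "rotation": [0, 0, 0], "claw": 0}, {"offset": [-0.36, 0.82, 0], "rotation": [0, 0, 0], "claw": 0}])

```text
clock: 31.85
tcp_pos: [0.6091, 0.0076, 0.1261]
orientation: [-0.427, -3.11, 0.002]
contact_force: [0.0, -0.6, -0.9]
grip_width: 0.0534
gripper_force: 47.6
```

```bash
python3 p.py .6105 .0075 .0245 74.4
```

```text
t 31.85 tcp [0.6091 0.0076 0.1261] yaw 74.4 tilt 0.14 w 0.0534 F [ 0.  -0.6 -0.9] j [-0.36  0.5   0.33  1.83 -0.21  0.85  1.37]
shift [-0.01   0.003  0.677] calls 1 each [-0.01   0.003  0.677] turn/2 [-0.001 -0.001 -0.   ]
```

Call:
drive_tool(rows=[{"offset": [-0.01, 0, 0.05], "rotation": [0, 0, 0], "claw": 0}, {"offset": [-0.01, 0, 0.17], "rotation": [0, 0, 0], "claw": 0}, {"offset": [-0.01, 0, 0.3], "rotation": [0, 0, 0], "claw": 0}, {"offset": [-0.01, 0, 0.43], "rotation": [0, 0, 0], "claw": 0}, {"offset": [-0.01, 0, 0.55], "rotation": [0, 0, 0], "claw": 0}, {"offset": [-0.01, 0, 0.62], "rotation": [0, 0, 0], "claw": 0}, {"offset": [-0.01, 0, 0.65], "rotation": [0, 0, 0], "claw": 0}, {"offset": [-0.01, 0, 0.67], "rotation": [0, 0, 0], "claw": 0}, {"offset": [-0.01, 0, 0.675], "rotation": [0, 0, 0], "claw": 0}, {"offset": [-0.01, 0, 0.675], "rotation": [0, 0, 0], "claw": 0}])

```text
clock: 32.68
tcp_pos: [0.6119, 0.0075, 0.0266]
orientation: [0.428, 3.111, 0.0]
contact_force: [0.3, 0.2, -0.6]
grip_width: 0.0533
gripper_force: 47.6
```

Call:
drive_tool(rows=[{"offset": [0, 0, 0.007], "rotation": [0, 0, 0], "claw": 0}, {"offset": [0, 0, 0.014], "rotation": [0, 0, 0], "claw": 0}, {"offset": [0, 0, 0.014], "rotation": [0, 0, 0], "claw": 0}])

```text
clock: 32.93
tcp_pos: [0.6121, 0.008, 0.0245]
orientation: [0.427, 3.111, 0.001]
contact_force: [0.4, -0.5, -0.2]
grip_width: 0.0536
gripper_force: 47.7
```

Call:
drive_tool(rows=[{"offset": [0, 0, 0.007], "rotation": [0, 0, 0], "claw": 0}, {"offset": [0, 0, 0.01], "rotation": [0, 0, 0], "claw": 0}, {"offset": [0, 0, 0.01], "rotation": [0, 0, 0], "claw": 0}])

```text
clock: 33.18
tcp_pos: [0.6121, 0.008, 0.0244]
orientation: [0.427, 3.111, 0.001]
contact_force: [-5.1, 0.3, 15.7]
grip_width: 0.0535
gripper_force: 49.0
```

Call:
drive_tool(rows=[{"offset": [0, 0, 0], "rotation": [0, 0, 0], "claw": 0.7}, {"offset": [0, 0, 0], "rotation": [0, 0, 0], "claw": 0.8}, {"offset": [0, 0, 0], "rotation": [0, 0, 0], "claw": 0.9}, {"offset": [0, 0, 0], "rotation": [0, 0, 0], "claw": 0.95}, {"offset": [0, 0, 0], "rotation": [0, 0, 0], "claw": 0.95}, {"offset": [0, 0, -0.05], "rotation": [0, 0, 0], "claw": 0.95}, {"offset": [0, 0, -0.18], "rotation": [0, 0, 0], "claw": 0.95}, {"offset": [0, 0, -0.35], "rotation": [0, 0, 0], "claw": 0.95}, {"offset": [0, 0, -0.55], "rotation": [0, 0, 0], "claw": 0.95}, {"offset": [0, 0, -0.75], "rotation": [0, 0, 0], "claw": 0.95}, {"offset": [0, 0, -0.95], "rotation": [0, 0, 0], "claw": 0.95}, {"offset": [0, 0, -0.95], "rotation": [0, 0, 0], "claw": 0.95}])

```text
clock: 34.18
tcp_pos: [0.6152, 0.0075, 0.1716]
orientation: [0.427, 3.102, 0.004]
contact_force: [1.8, -0.9, -0.3]
grip_width: 0.0812
gripper_force: 0.0
```

```bash
python3 p.py .46 .2 .19 74.4
```

```text
t 34.18 tcp [0.6152 0.0075 0.1716] yaw 74.3 tilt 0.59 w 0.0812 F [ 1.8 -0.9 -0.3] j [-0.38  0.45  0.35  1.79 -0.19  0.92  1.35]
shift [ 1.342  0.956 -0.132] calls 2 each [ 0.671  0.478 -0.066] turn/2 [ 0.002  0.005 -0.001]
```

Move the arm back so the top camera can check every placing.

Call:
drive_tool(rows=[{"offset": [0.15, 0.1, -0.05], "rotation": [0, 0, 0], "claw": 1}, {"offset": [0.35, 0.25, -0.1], "rotation": [0, 0, 0], "claw": 1}, {"offset": [0.55, 0.4, -0.2], "rotation": [0, 0, 0], "claw": 1}, {"offset": [0.75, 0.5, -0.25], "rotation": [0, 0, 0], "claw": 1}, {"offset": [0.9, 0.6, -0.25], "rotation": [0, 0, 0], "claw": 1}, {"offset": [0.9, 0.6, -0.25], "rotation": [0, 0, 0], "claw": 1}])

```text
clock: 34.68
tcp_pos: [0.5022, 0.136, 0.2027]
orientation: [-0.416, -3.112, -0.004]
contact_force: [-0.0, 0.1, 0.1]
grip_width: 0.0851
gripper_force: 0.0
```

```bash
python3 - <<'E'
from bench import *
import cv2,numpy as np
for n in("scene","top"): np.savez(n+"9.npz",**grab_frame(n))
from m import *
T,S=load("top9"),load("scene9")
cv2.imwrite("pics/end.png",np.hstack([cv2.resize(f["frame"],(400,300)) for f in(S,T)])[:,:,::-1])
def px(f,p):
    c=f["R"]@np.array(p)+f["t"];return c[:2]/c[2]*f["f"]+[f["cx"],f["cy"]]
for n,p in dict(salt=(.597,.338,.07),pepper=(.5195,.361,.07),red=(.6016,-.3365,.044),brass=(.524,-.359,.044),tea=(.612,.008,.059),vase=(.38,.291,.068),jig=(.628,-.158,.068)).items():
    H=p[2]+(.004 if p[2]==.07 else 0)
    for k,f in(("T",T),("S",S)):
        try: print(n,k,circ(f,px(f,(p[0],p[1],H)),H)[0])
        except Exception as e: print(n,k,"fail",str(e)[:40])
E
```

```text
salt T (593.9, 335.1, 'd', 28.9)
salt S (602.9, 336.0, 'd', 27.8)
pepper T fail attempt to get argmax of an empty sequen
pepper S (526.7, 357.8, 'd', 27.8)
red T (598.0, -336.9, 'd', 45.1)
red S (604.4, -332.8, 'd', 48.6)
brass T (520.4, -359.4, 'd', 45.8)
brass S (526.5, -356.5, 'd', 48.5)
tea T (608.9, 8.0, 'd', 53.7)
tea S (614.8, 8.7, 'd', 56.9)
vase T fail attempt to get argmax of an empty sequen
vase S (384.7, 290.8, 'd', 30.0)
jig T (626.2, -159.3, 'd', 35.2)
jig S (631.1, -157.4, 'd', 37.8)
```

View pics/end.png

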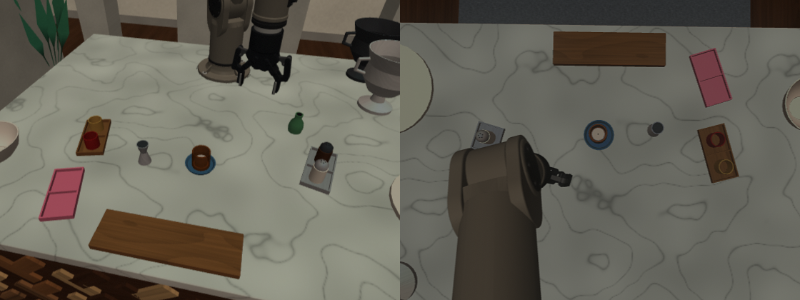

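All five stand in place: tealight at (599,134) in the saucer, red and brass rings at (716,140) and (725,167) in the wood tray, shakers in the steel tray. Measured positions are within a few millimetres of their centres, and the vase and jigger have not moved.

```bash
python3 -c "
from bench import hand_in;print(hand_in())"
```

```text
the job is handed in; nothing more can be done
None
```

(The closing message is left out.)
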